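# Load the last clutch plate and clamp the pack

## Robot

A 6-joint arm with a two-finger parallel gripper is mounted at the origin on the work surface. World frame = base frame: x ahead of the robot, y to its left, z up, the work surface at z = 0. Lengths are in m, angles in rad, forces in N, time in s.
With the tool pointing down it reaches from about 0.4 to 0.825 m from the base axis. Payload 7 kg.
Tool frame: the origin (TCP) lies at the centre of the arm's flange, where the gripper is bolted on; the fingertips stand 178 mm ahead of it and the grasp point (between the pads) lies 159 mm ahead of it; x points along the fingers, z is the direction in which the jaws open and shut, and the axes are right-handed (so a half turn about x gives the same grasp; the last joint's range is limited). The gripper opens to 88 mm and grips with 3 to 60 N. Pads are 19 mm wide; open, the fingers measure 130 mm over their backs; the gripper's body (78 mm by 193 mm) begins 47 mm behind the grasp point.
Start: joints at [1.406, 0.359, 0.012, 0, -1.224, -0.288], TCP at [0.295, 0.607, 0.405] pointing down, gripper open.
Joint ranges: [-3.07, 3.07], [-1.43, 2.12], [-1.02, 1.25], [-3.03, 1.67], [-3.05, -0], [-3.03, 3.03]. Speed limits (rad/s): [2.39, 2.39, 3.01, 3.14, 3.14, 3.14].

## Interface

Orientations are given as [roll, pitch, yaw] about the fixed x, y, z axes, in that order (R = Rz(yaw) Ry(pitch) Rx(roll)).
In Python, from station import telemetry, optics, job_done, finder gives the robot as it stands.
- The arm moves only by the tool play_rows, never from a script. Its argument "steps" is a list of rows, each an object of numbers: "gripper": the opening, from 0 (shut) to 1 (fully open); "tx", "ty", "tz": the shift along the tool's x, y, z in units of 25 mm (1.0 is 25 mm); "ax", "ay", "az": the turn, a rotation vector about the tool's x, y, z in units of 6 degrees (1.0 is 6 degrees). In form: [{"gripper": .., "tx": .., "ty": .., "tz": .., "ax": .., "ay": .., "az": ..}, ...]. A call has 1 to 20 rows; each row shifts and turns the commanded pose from where the row before left it, along the tool's axes as they then stand; what a row does not reach is not made up. A row lasts 1/12 s, in which the tool goes at most 41.7 mm and 7.16 degrees, less where a joint would pass 70% of its speed; a pose out of reach is approached as far as the arm can. A call is refused whole if a number of a shift passes 1 or a number of a turn 1, either way. A call with a gripper value outside its range is refused whole. The fingers move at their own pace and stop on an object; "newtons" is the grip in N (left out, the last holds). Time passes only in rows, so rows that do not move let the fingers close. It gives the time, the measured TCP pose, the force and the opening at its end, in the units of the state.
- telemetry.get_state(): the state, without advancing time (a new reading comes with each control period).
- optics.grab_frame(name): name is "scene" or "top"; returns the picture (420x560x3 uint8, red, green, blue); there is no depth.
- optics.calibration(name): a dict with "fx", "fy", "cx", "cy" (pixels), "k1" (the pictures are not rectified: a ray, as slopes to the right and down, at radius r is drawn at 1 + k1 r^2 times it, then the intrinsics apply), "T" (4x4, takes a point from camera to world coordinates). Camera axes: x right, y down, z forward; pixel columns grow to the right and rows downward; lengths in m; the calibration is good to about 2 mm. A picture is of the moment at which its call begins. calibration takes no time and is no camera call.
- job_done(): hands the job in, once; it reports no verdict.
Trained networks look in the newest picture that a camera, given by its name, has taken for a name from the list of things; names that differ only in an ending like _2 or _b are one class to them, and where a whole thing is asked for, a point or a joint stands for the part that bears it (a point fixed in the world has none). Each returns a list of dicts, best first, with "confidence" (0 to 1); they miss things now and then, are a little off and sometimes report something else, mostly with a low value. They report only what shows in the picture. A call takes as long as a camera call. They do not tell look-alikes from the thing itself.
- finder.look_for(query, camera): "extent" ([left, top, right, bottom] in pixels, round what is visible of it).
- finder.silhouettes(query, camera): "pixels" (420x560 bool, what is visible of it) and "extent" ([left, top, right, bottom] in pixels, round what is visible of it).
- finder.pinpoint(query, camera): "location" ([row, column] in pixels: a listed point, or the origin of a listed thing).
The state is a dict: "t": time; "q": joint angles; "qd": joint speeds; "joint_efforts": joint torques, N m; "eef_pos": TCP position; "ee_rot": TCP orientation; "force": force on the tool from outside, world axes, zero at the start; "moment": the same for the moment, N m; "width": finger opening in m.
Only numpy, scipy, OpenCV 4.12 (cv2) and the standard library are available. Lean on these libraries where they do the work, as an engineer would, in place of code of your own. Each camera call takes 0.05 s, during which the arm holds its last target.

## Task

The clutch pack on the splined hub ends with a brown plate: put the loose steel plate on top of it, seated flat over the splines, with its tab pointing the opposite way to the tab of the brown plate beneath it (over the tab of the steel plate in the pack). Let go of it, then push the valve lever all the way to its green side and keep it there so that the clamp squeezes the pack for at least two seconds, then let the lever spring back to the middle so that the clamp opens. Never push the lever to its white side, do not touch the clamp with the robot, and leave the loose brown plate and the other things on the bench where they are.

Things in the scene. Friction and masses are not known exactly. Their poses are not given: they have to be found in the camera images.
- steel_plate_mid (a point): Centre (half-way up) of the loose bare-steel clutch plate lying flat on the bench: twelve-sided ring, 60 mm across flats, 8 mm thick, 37 mm bore, four inward teeth at 45 degrees to its x axis reaching to 14 mm from the centre, 120 g. Its +x points along its one tab (16 mm wide, to 46 mm from the centre), z up. Flats face its +y and -y: pick it across y, 60 mm wide.
- steel_plate: The same loose steel plate; origin at the centre of its underside, +x towards its tab. It may start either nearer to or farther from the robot than the loose brown plate.
- steel_plate_tab (a point): Point on the tab of the loose steel plate, 38 mm from the plate's centre along its +x, half-way up.
- brown_plate_mid (a point): Centre (half-way up) of the loose brown friction plate, same shape and size, lying on the bench; a spare, not to be used or moved.
- press: Fixed grey base (130 mm in x, 205 in y, 12 thick) with the splined hub; origin on the bench under the hub's axis. Three 8 mm plates are on the hub, the top one brown, its top 56 mm above the bench. Brown tabs point along the press's +x, the steel ones (also the next one's) along its -x. Clamp tower at +y, pivot 115 mm from the hub axis; the clamp rises to 203 mm above the bench.
- hub_top (a point): On the hub's axis, at the top of the hub, 62.5 mm above the bench: 6.5 mm above the stacked plates. Aluminium core 24 mm in diameter with four splines 7 mm wide along the press's x and y, reaching to 16 mm from the axis, tops bevelled over the last 3 mm. A plate slips over with about 2 mm of play all round and about 0.15 rad of play in yaw.
- seat (a point): On the hub's axis, 60 mm above the bench: where the centre of the steel plate comes when it is fully seated.
- clamp: The clamp's swinging arm, 130 mm long (dark steel, yellow strip). It stands upright beside the hub while the lever is in the middle, and swings down over the hub when the lever is pushed to its green side; it moves only with the lever, without delay. Origin at its pivot, 80 mm above the bench.
- shoe: The round black rubber shoe (52 mm in diameter) on the clamp arm, sprung by 0.2 N/mm; with the lever at its green stop it presses on a seated plate with about 3 N. It touches a seated plate only from about 0.41 rad of lever on, so the lever must be at its stop or within 0.02 rad of it.
- shoe_face (a point): Centre of the shoe's rubber face: about 195 mm above the bench when the clamp is open, 64 mm when it presses on the plate.
- lever (a joint): Valve lever angle, rad: 0 in the middle, +0.45 at the stop on the green side (lever leans to the valve's +y, clamp closed), -0.25 at the stop on the white side. A spring of 1.8 N m/rad brings it back to 0; with the clamp it takes up to about 18 N sideways at the ball to hold it at the green stop.
- lever_ball (a point): Centre of the black ball, 30 mm in diameter, at the top of the upright lever: 177 mm above the bench and 115 mm above the lever's pivot (a 10 mm round steel stem lies below it). It swings about the valve's x axis.
- valve: Fixed aluminium valve block (60 x 80 x 54 mm on a 90 x 110 mm foot) with a green and a white strip on its top. Origin on the bench under the lever; +y points to the green side, x along the lever's pivot. Brackets beside the stem rise to 70 mm above the bench.
- wrench: Steel wrench lying on the bench to the left, leave alone; origin under its middle.
- screwdriver: Orange-handled screwdriver lying at the back right, leave alone; origin under its middle.
- mug: Blue mug at the right, 92 mm high, leave alone; origin under its centre.
- oil_can: Green can, 60 mm in diameter, 110 mm high, behind the press, leave alone; origin under its centre.
- bearing: Brass ring, 48 mm in diameter, 14 mm high, at the back, leave alone; origin under its centre.
- grease_jar: Grey jar with black cap, 70 mm high, front left, leave alone; origin under its centre.
Not all that is in view belongs to the job. Of the things that look like the steel_plate, the largest one is meant.

How it is judged:
By the outcome, as a careful person would: the job done as asked, in the order asked, and still so for the second after the job is handed in, with the robot touching nothing.
It also fails if it takes over 72 s, if anything falls off the work surface, if the arm or the gripper's body presses on something with over 40 N, if the wrist force passes 120 N, or if a joint passes its speed limit or range.

## Working session

There is one attempt and no reset: what is moved stays moved. The work goes in short steps, Python scripts to look and compute and a tool call to move; the robot and the scene stay as the last step left them, time stands still between calls to the robot, and variables do not carry over. Pictures are saved under pics/ and viewed, and the job is handed in when it is done.

Besides the shell and the picture viewer there is one more tool, called after "Request:" as a command line: name --argument value ..., lists and objects as JSON in quotes. play_rows: Moves the arm, as the interface text tells. Its arguments: {"type":"object","properties":{"steps":{"type":"array"},"newtons":{"type":"number"}},"required":["steps"]}

```bash
ls; mkdir -p pics
python3 - <<'E'
from station import telemetry, optics, finder
import cv2, numpy as np
for c in ['scene','top']:
    f=optics.grab_frame(c); cv2.imwrite(f'pics/{c}0.png',cv2.resize(f[:,:,::-1],(784,588),interpolation=cv2.INTER_CUBIC))
    k=optics.calibration(c); print(c,{a:np.round(b,4).tolist() for a,b in k.items()})
print(telemetry.get_state())
E
```

```text
pics
scene {'fx': 383.6706, 'fy': 383.6706, 'cx': 286.7138, 'cy': 209.1852, 'k1': 0.0179, 'T': [[0.4952, 0.6192, -0.6094, 1.1076], [0.8688, -0.3569, 0.3433, -0.3278], [-0.0049, -0.6994, -0.7147, 0.7759], [0.0, 0.0, 0.0, 1.0]]}
top {'fx': 459.3672, 'fy': 459.3672, 'cx': 275.8489, 'cy': 209.7541, 'k1': -0.1464, 'T': [[0.0193, -0.9961, 0.0859, 0.4901], [-0.9998, -0.0199, -0.0061, -0.0157], [0.0078, -0.0858, -0.9963, 1.2686], [0.0, 0.0, 0.0, 1.0]]}
{'t': 0.1, 'q': array([ 1.40610918e+00,  3.59294188e-01,  1.11668987e-02, -3.32991075e-04,
       -1.22411960e+00, -2.88114363e-01]), 'qd': array([ 2.57683480e-04, -1.24262089e-03,  2.88513685e-03,  2.70559590e-04,
        1.79765354e-05, -3.14583042e-04]), 'joint_efforts': array([-2.13474130e-03, -5.84162092e+01,  2.93751240e+01,  7.01535031e+00,
        1.01768947e-02, -5.56643772e-05]), 'eef_pos': array([0.29521617, 0.60682068, 0.40383256]), 'ee_rot': array([ 0.07558564,  1.56931236, -1.94812556]), 'force': array([ 0.28023693, -0.53201875, -0.5317684 ]), 'moment': array([-0.03109848,  0.00478038,  0.03016118]), 'width': 0.08724901385688691}
```

View pics/scene0.png

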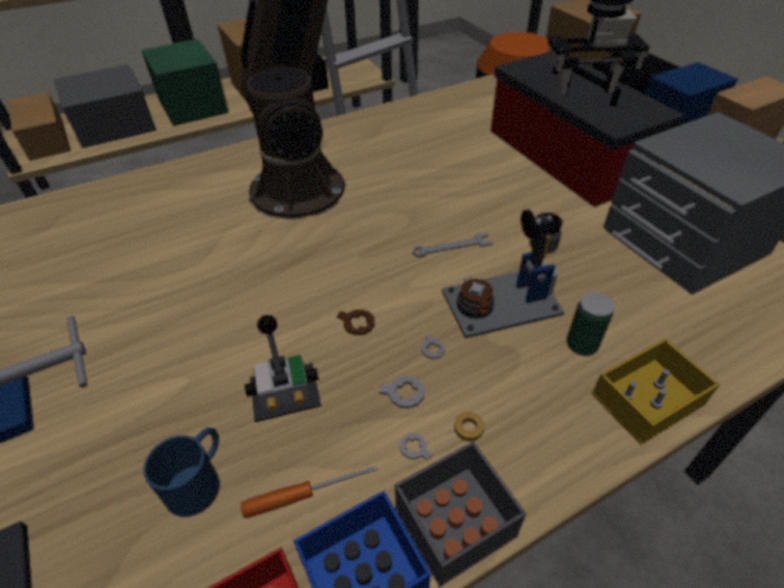

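View pics/top0.png

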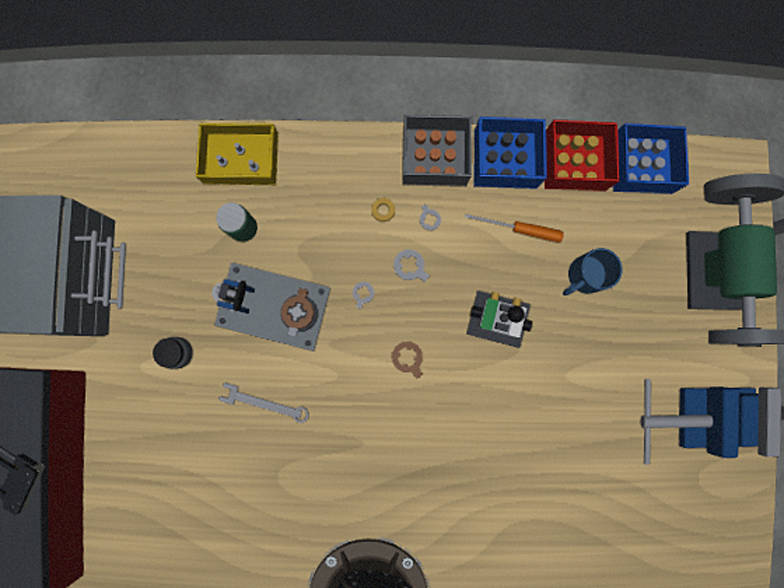

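The scene shows three steel look-alikes. In the 784-wide top view they are large (410,265), small (429,217) and small (363,293). The brown spare is at (407,358), the pack's brown top plate at (298,312), and the valve at (500,318). I choose the large one at (410,265) and check it in a crop.

```bash
cat > h.py <<'E'
from station import telemetry, optics, finder
import cv2, numpy as np
def ray(c,row,col):
    k=optics.calibration(c); T=k['T']
    d=np.array([(col-k['cx'])/k['fx'],(row-k['cy'])/k['fy']]); u=d.copy()
    for _ in range(20): u=d/(1+k['k1']*(u@u))
    v=T[:3,:3]@np.array([u[0],u[1],1.]); return T[:3,3],v
def at_z(c,row,col,z):
    o,v=ray(c,row,col); return o+v*(z-o[2])/v[2]
def proj(c,p):
    k=optics.calibration(c); T=k['T']; q=T[:3,:3].T@(np.array(p)-T[:3,3]); u=q[:2]/q[2]
    u=u*(1+k['k1']*(u@u)); return np.array([k['fy']*u[1]+k['cy'],k['fx']*u[0]+k['cx']])
E
python3 - <<'E'
from h import *
fr={}
for c in ['scene','top']:
    fr[c]=optics.grab_frame(c)
    for n,z in [('steel_plate_mid',.004),('steel_plate_tab',.004),('brown_plate_mid',.004),('hub_top',.0625),('seat',.06),('press',0),('lever_ball',.177),('valve',0),('shoe_face',.195),('clamp',.08),('mug',0),('screwdriver',0),('oil_can',0)]:
        for r in finder.pinpoint(n,c)[:4]:
            p=r['location']; print(c,n,round(r['confidence'],2),np.round(p,1),np.round(at_z(c,*p,z),4))
f=fr['top'][130:270,140:400]; cv2.imwrite('pics/crop1.png',cv2.resize(f[:,:,::-1],None,fx=3,fy=3,interpolation=cv2.INTER_CUBIC))
f=fr['scene'][150:340,160:420]; cv2.imwrite('pics/crop2.png',cv2.resize(f[:,:,::-1],None,fx=3,fy=3,interpolation=cv2.INTER_CUBIC))
E
```

```text
scene steel_plate_mid 0.74 [279.9 292.5] [ 0.6612 -0.0618  0.004 ]
scene steel_plate_mid 0.55 [319.8 295.7] [ 0.7541 -0.1079  0.004 ]
scene steel_plate_mid 0.48 [247.7 309. ] [0.5978 0.0242 0.004 ]
scene steel_plate_tab 0.54 [239.3 305.5] [0.5696 0.0311 0.004 ]
scene steel_plate_tab 0.5 [324.5 304.2] [ 0.7728 -0.0976  0.004 ]
scene brown_plate_mid 0.85 [231.6 257.2] [ 0.4827 -0.0664  0.004 ]
scene brown_plate_mid 0.7 [201.5 340.2] [0.4992 0.1912 0.004 ]
scene hub_top 0.79 [206.6 339.9] [0.5605 0.1402 0.0625]
scene hub_top 0.64 [278.6 275.7] [ 0.6736 -0.1124  0.0625]
scene seat 0.7 [205.8 340.3] [0.5567 0.1444 0.06  ]
scene press 0.65 [220.1 333.5] [ 0.5467  0.1357 -0.    ]
scene lever_ball 0.6 [230.3 190.2] [ 0.5502 -0.2438  0.177 ]
scene valve 0.8 [277.1 202.3] [ 0.5434 -0.2449  0.    ]
scene shoe_face 0.79 [159.4 375.2] [0.5727 0.2202 0.195 ]
scene clamp 0.92 [192.3 382.2] [0.586  0.2563 0.08  ]
scene clamp 0.31 [172.7 319.4] [0.4358 0.1564 0.08  ]
scene clamp 0.29 [176.3 388.6] [0.5443 0.3132 0.08  ]
scene mug 0.72 [352.3 136.5] [ 0.6507 -0.4295  0.    ]
scene screwdriver 0.71 [35
[... 721 characters left out ...]
op seat 0.92 [222.4 213. ] [0.5575 0.1421 0.06  ]
top press 0.96 [222.8 215.1] [0.5599 0.1441 0.    ]
top press 0.42 [207.9 159.5] [0.5982 0.3017 0.    ]
top lever_ball 0.47 [223.9 364.9] [ 0.5545 -0.2364  0.177 ]
top valve 0.94 [224.  353.6] [ 0.5641 -0.2404  0.    ]
top shoe_face 0.72 [211. 173.] [0.5749 0.2202 0.195 ]
top clamp 0.65 [225.8 354.2] [ 0.5547 -0.2278  0.08  ]
top clamp 0.59 [212.8 166.5] [0.5789 0.2625 0.08  ]
top mug 0.65 [197.5 417.3] [ 0.6422 -0.4224  0.    ]
top mug 0.51 [211.7 173.2] [0.5883 0.2624 0.    ]
top mug 0.33 [160.8 362.9] [ 0.743  -0.2664  0.    ]
top screwdriver 0.71 [162.2 364.6] [ 0.7391 -0.2712  0.    ]
top oil_can 0.71 [162.1 175.3] [0.7285 0.2623 0.    ]
```

View pics/crop1.png

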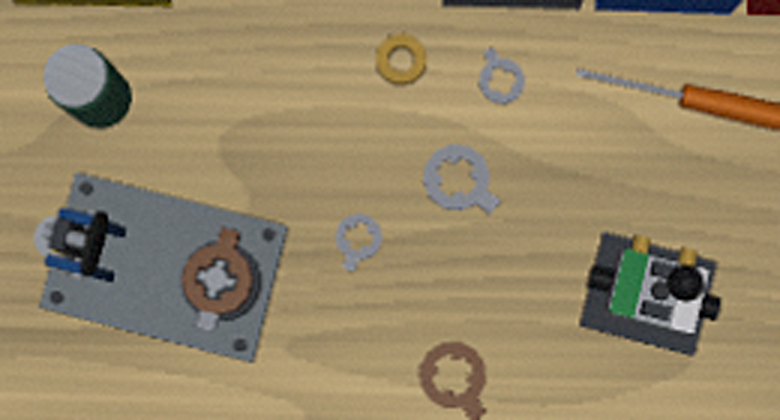

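View pics/crop2.png

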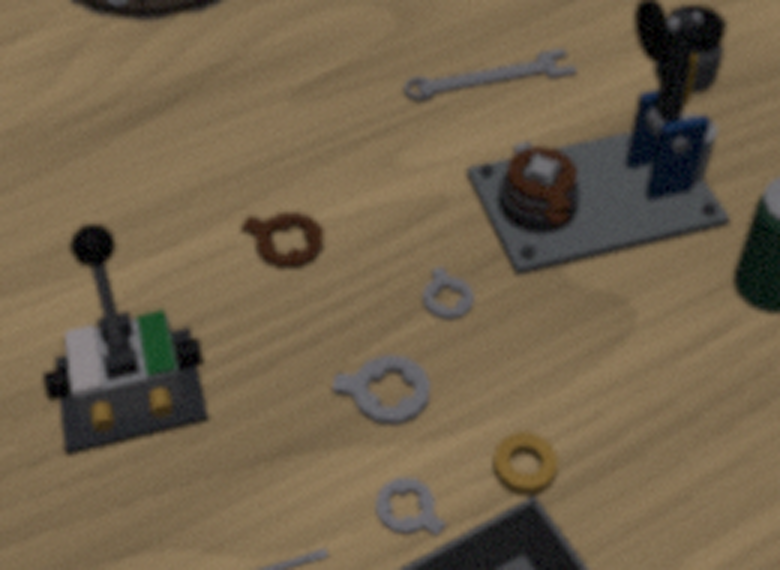

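Run:
```python
from h import *
from scipy.spatial.transform import Rotation as R
f=optics.grab_frame('scene'); c=f[0:90,370:500]; cv2.imwrite('pics/g1.png',cv2.resize(c[:,:,::-1],None,fx=6,fy=6,interpolation=cv2.INTER_CUBIC))
f2=f[130:240,310:430]; cv2.imwrite('pics/g2.png',cv2.resize(f2[:,:,::-1],None,fx=5,fy=5,interpolation=cv2.INTER_CUBIC))
s=telemetry.get_state(); M=R.from_euler('xyz',s['ee_rot']).as_matrix(); print(M.round(3)); p=s['eef_pos']
for o in [(0,0,0),(.159,0,0),(.178,0,.044),(.178,0,-.044)]: 
    q=p+M@np.array(o); print(o,q.round(3),proj('scene',q).round(1))
for ax in (1,2):
  for sg in(-1,1):
    o=np.zeros(3);o[0]=.09;o[ax]=.0965*sg; print(ax,sg,(proj('scene',p+M@o)-[0,370])*6)
```

```text
[[ 0.     0.899 -0.437]
 [ 0.    -0.437 -0.899]
 [-1.     0.    -0.   ]]
(0, 0, 0) [0.295 0.607 0.405] [  2.9 433.9]
(0.159, 0, 0) [0.295 0.607 0.246] [ 58.9 419.8]
(0.178, 0, 0.044) [0.276 0.567 0.227] [ 65.4 404.4]
(0.178, 0, -0.044) [0.315 0.647 0.227] [ 64.3 432.1]
1 -1 [142.34170627 275.18852096]
1 1 [299.23502835 398.73675811]
2 -1 [208.8938855  525.58139969]
2 1 [223.33790755 140.30549126]
```

View pics/g1.png

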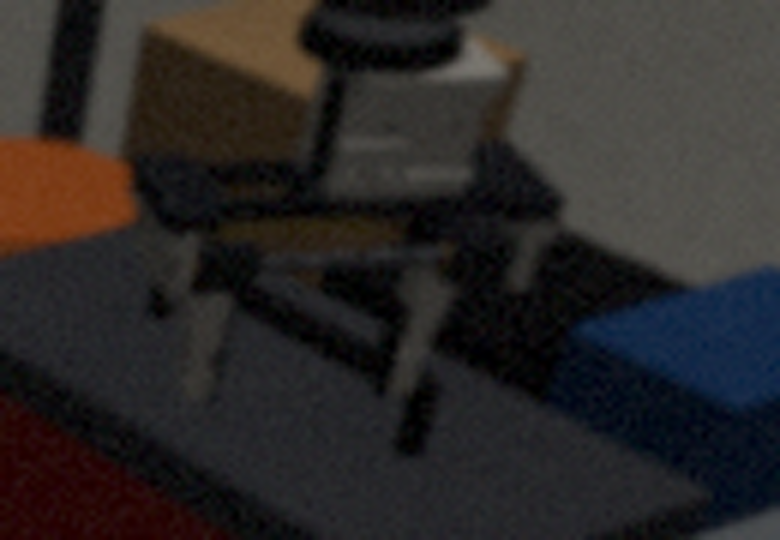

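View pics/g2.png

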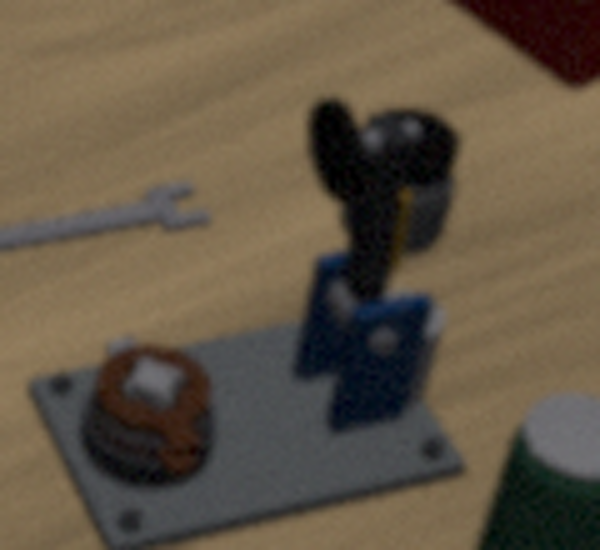

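The crops show the large plate cleanly, with its tab towards the lower right in the top view. The open clamp's shoe faces the hub at about y'=77 mm, z≈195. The gripper body is ±97 mm along the jaw axis, so gripping across y would foul the shoe while placing. I'll grip the tab across its sides instead, with the tool leaning back. First I refine the poses.

```bash
cat > fit.py <<'E'
from h import *
from scipy.optimize import minimize
S=8
def outline():
    a=np.deg2rad(15+30*np.arange(12)); P=np.c_[np.cos(a),np.sin(a)]*30/np.cos(np.deg2rad(15))
    return P/1000
TAB=np.array([[25,-8],[46,-8],[46,8],[25,8]])/1000
BORE=np.c_[np.cos(np.linspace(0,2*np.pi,40)),np.sin(np.linspace(0,2*np.pi,40))]*.0175
def xf(P,x,y,th): c,s=np.cos(th),np.sin(th); return P@np.array([[c,s],[-s,c]])+[x,y]
def render(c,x,y,th,z0,z1,box,hole=True):
    l,t,r,b=box; im=np.zeros(((b-t)*S,(r-l)*S),np.uint8)
    def pr(P,z): 
        q=np.array([proj(c,[*p,z]) for p in P]); return np.c_[(q[:,1]-l+.5)*S,(q[:,0]-t+.5)*S]
    for P in (outline(),TAB):
        Q=xf(P,x,y,th); pts=np.r_[pr(Q,z0),pr(Q,z1)].astype(np.float32)
        h=cv2.convexHull(pts); cv2.fillPoly(im,[np.round(h*16).astype(np.int32)],1,shift=4)
    if hole:
        B=xf(BORE,x,y,th); m0=np.zeros_like(im);m1=np.zeros_like(im)
        cv2.fillPoly(m0,[np.round(pr(B,z0)*16).astype(np.int32)],1,shift=4);cv2.fillPoly(m1,[np.round(pr(B,z1)*16).astype(np.int32)],1,shift=4)
        im[(m0&m1)>0]=0
    return im.reshape(b-t,S,r-l,S).mean((1,3))
def fit(c,img,x,y,th,z0,z1,pad=6,hole=True,ths=None):
    q=proj(c,[x,y,z0]); R_=30
    box=[int(q[1]-R_),int(q[0]-R_),int(q[1]+R_),int(q[0]+R_)]
    I=img[box[1]:box[3],box[0]:box[2]].astype(float)
    def cost(v):
        m=render(c,x+v[0]/1000,y+v[1]/1000,th+v[2]/30,z0,z1,box,hole)
        # regress image on soft mask (2 colours)
        w=cv2.dilate((m>0).astype(np.uint8),np.ones((9,9)))>0
        A=np.c_[m[w],np.ones(w.sum())]; e=I[w]-A@np.linalg.lstsq(A,I[w],rcond=None)[0]
        return (e**2).mean()
    best=None
    for d in (ths or (-.3,0,.3)):
        r=minimize(cost,[0,0,d*30],method='Nelder-Mead',options=dict(initial_simplex=np.array([[0,0,d*30],[5,0,d*30],[0,5,d*30],[0,0,d*30+4]],float),xatol=.05,fatol=1e-3))
        if best is None or r.fun<best.fun: best=r
    v=best.x; return x+v[0]/1000,y+v[1]/1000,th+v[2]/30,best.fun
E
python3 - <<'E'
from fit import *
for c in ('top','scene'):
    f=optics.grab_frame(c)
    print(c,'rgb steel', np.round(fit(c,f,.656,-.064,-2.27,0,.008),4))
    ms=finder.silhouettes('steel_plate',c)
    for m in ms[:3]: print(m['confidence'],m['extent'])
    ms=[m for m in ms if abs(np.mean([m['extent'][0],m['extent'][2]])-proj(c,[.656,-.064,.004])[1])<12]
    if ms: print(c,'mask',np.round(fit(c,ms[0]['pixels'][...,None]*255,.656,-.064,-2.27,0,.008),4))
    print(c,'brown top',np.round(fit(c,f,.558,.1435,-.25,.048,.056),4))
E
```

```text
Traceback (most recent call last):
  File "fit.py", line 34, in fit
    r=minimize(cost,[0,0,d*30],method='Nelder-Mead',options=dict(initial_simplex=np.array([[0,0,d*30],[5,0,d*30],[0,5,d*30],[0,0,d*30+4]],float),xatol=.05,fatol=1e-3))
  File "fit.py", line 27, in cost
    m=render(c,x+v[0]/1000,y+v[1]/1000,th+v[2]/30,z0,z1,box,hole)
  File "fit.py", line 19, in render
    cv2.fillPoly(m0,[np.round(pr(B,z0)*16).astype(np.int32)],1,shift=4);cv2.fillPoly(m1,[np.round(pr(B,z1)*16).astype(np.int32)],1,shift=4)
                                                                                                  ~~^^^^^^
  File "fit.py", line 13, in pr
    q=np.array([proj(c,[*p,z]) for p in P]); return np.c_[(q[:,1]-l+.5)*S,(q[:,0]-t+.5)*S]
                ~~~~^^^^^^^^^^
  File "h.py", line 11, in proj
    k=optics.calibration(c); T=k['T']; q=T[:3,:3].T@(np.array(p)-T[:3,3]); u=q[:2]/q[2]
ValueError: time passes only in moves, steps and waits
```

```bash
sed -i 's/^def ray/_K={}\ndef K(c):\n    if c not in _K: _K[c]=optics.calibration(c)\n    return _K[c]\ndef ray/; s/k=optics.calibration(c);/k=K(c);/' h.py
cat > m1.py <<'E'
from fit import *
for c in ('top','scene'):
    f=optics.grab_frame(c)
    print(c,'rgb steel', np.round(fit(c,f,.656,-.064,-2.27,0,.008),4))
    ms=finder.silhouettes('steel_plate',c)
    for m in ms[:3]: print(m['confidence'],m['extent'])
    ms=[m for m in ms if abs(np.mean([m['extent'][0],m['extent'][2]])-proj(c,[.656,-.064,.004])[1])<12]
    if ms: print(c,'mask',np.round(fit(c,ms[0]['pixels'][...,None]*255,.656,-.064,-2.27,0,.008),4))
    print(c,'brown top',np.round(fit(c,f,.558,.1435,-.25,.048,.056),4))
E
python3 m1.py
```

```text
top rgb steel [ 0.6587 -0.0658 -2.2057 53.4588]
0.68 [279.7, 177.6, 305.0, 199.4]
0.63 [299.9, 144.6, 316.1, 166.8]
0.59 [253.1, 202.6, 266.8, 220.8]
top mask [ 6.59200e-01 -6.45000e-02 -2.19680e+00  2.13613e+03]
top brown top [ 5.571000e-01  1.427000e-01 -2.037000e-01  5.445242e+02]
scene rgb steel [ 6.57700e-01 -6.72000e-02 -2.21660e+00  7.88987e+01]
0.83 [286.5, 313.7, 308.5, 331.1]
0.58 [270.1, 268.9, 304.2, 292.5]
scene mask [ 0.656 -0.064 -2.57   0.   ]
scene brown top [5.815000e-01 1.216000e-01 1.262000e-01 4.061426e+02]
```

```bash
cat > m2.py <<'E'
from fit import *
import fit as F
for c in ('top','scene'):
    f=optics.grab_frame(c).astype(float)
    rb=(f[...,0]-f[...,2])[...,None]
    for pz in ((.048,.056),(.055,.056)):
        print(c,'brown R-B',np.round(fit(c,rb,.558,.1435,-.23,*pz,ths=(0,.1,-.1)),4))
    # base rectangle
    rect=np.array([[-65,-102.5],[65,-102.5],[65,102.5],[-65,102.5]])/1000
    def rend(v):
        im=np.zeros((420*4,560*4),np.uint8); Q=xf(rect,*v)
        pts=np.array([[ (q[1]+.5)*4,(q[0]+.5)*4] for z in(0,.012) for q in [proj(c,[*p,z]) for p in Q]],np.float32)
        cv2.fillPoly(im,[np.round(cv2.convexHull(pts)*16).astype(np.int32)],1,shift=4)
        return im.reshape(420,4,560,4).mean((1,3))
    I=(rb[...,0]<25).astype(float)
    def cost(u):
        v=[u[0]/1000,u[1]/1000,u[2]/60]; m=rend(v); w=(cv2.dilate((m>0).astype(np.uint8),np.ones((11,11)))>0)&(cv2.erode((m>.5).astype(np.uint8),np.ones((11,11)))==0)
        return ((I-m)[w]**2).mean()
    best=min((minimize(cost,u0,method='Nelder-Mead',options=dict(initial_simplex=np.array([u0]+[np.array(u0)+6*e for e in np.eye(3)]),xatol=.05,fatol=1e-5)) for u0 in ([569,185,-.25*60],[565,180,-.2*60],[573,190,-.23*60])),key=lambda r:r.fun)
    v=best.x/[1000,1000,60]; print(c,'base',v.round(4),best.fun)
    k=fit.__module__
E
python3 m2.py
```

```text
top brown R-B [ 0.5572  0.146  -0.2313 63.5213]
top brown R-B [ 0.5572  0.1458 -0.252  68.6831]
top base [ 0.5709  0.2028 -0.2287] 0.03879137541118421
scene brown R-B [ 6.321000e-01  1.025000e-01 -6.060000e-01  1.823531e+02]
scene brown R-B [ 5.912000e-01  1.177000e-01 -7.314000e-01  2.052619e+02]
scene base [ 0.5662  0.2033 -0.2274] 0.12085020463253222
```

```bash
cat > ov.py <<'E'
from fit import *
a=np.deg2rad
CR=[]
core=.012;sp=.016;h=.0035
for k in range(4):
    c,s=np.cos(k*np.pi/2),np.sin(k*np.pi/2)
    for p in ([sp-.0015,-h],[sp-.0015,h],[.0085,.0085]):
        CR.append([c*p[0]-s*p[1],s*p[0]+c*p[1]])
CR=np.array(CR)
def overlay(c,img,items,box,s,fn):
    l,t,r,b=box; im=cv2.resize(img[t:b,l:r,::-1],None,fx=s,fy=s,interpolation=cv2.INTER_CUBIC).copy()
    for P,z,col in items:
        q=np.array([proj(c,[*p,z]) for p in P]); q=np.c_[(q[:,1]-l+.5)*s-.5,(q[:,0]-t+.5)*s-.5]
        cv2.polylines(im,[np.round(q).astype(np.int32)],True,col,1)
    cv2.imwrite(fn,im)
E
python3 - <<'E'
from ov import *
hx=(.557,.146,-.228)
for c,box in(('scene',(310,175,370,230)),('top',(185,195,245,250))):
    f=optics.grab_frame(c)
    overlay(c,f,[(xf(CR,*hx),.0625,(0,255,0)),(xf(outline(),*hx),.056,(255,0,0)),(xf(TAB,*hx),.056,(255,0,0))],box,10,f'pics/ov_{c}.png')
a=cv2.imread('pics/ov_scene.png');b=cv2.imread('pics/ov_top.png');
cv2.imwrite('pics/ov.png',cv2.resize(np.hstack([a,b]),(800,367)))
E
```

```text
(no output)
```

View pics/ov.png

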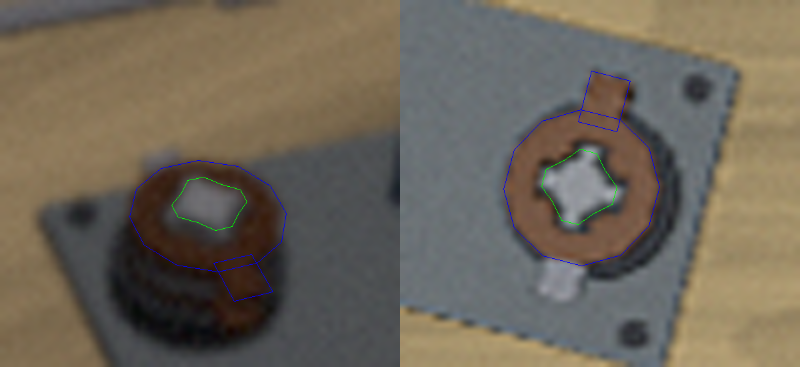

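The hub overlay fits both views at (0.557, 0.146) with press yaw −0.228. The two camera fits of the plate agree to about 1.5 mm, at (0.658, −0.0665) with yaw −2.211. Next I set up a small planner and start the transit.

```bash
cat > plan.py <<'E'
from h import *
from scipy.spatial.transform import Rotation as R
def cur():
    s=telemetry.get_state(); return s,s['eef_pos'],R.from_euler('xyz',s['ee_rot']).as_matrix()
def tgt(center,tabyaw,s_tip,tip_z,tilt):
    t=np.array([np.cos(tabyaw),np.sin(tabyaw),0]); x=np.array([0,0,-1])*np.cos(tilt)-t*np.sin(tilt)
    z=-np.array([-t[1],t[0],0]); y=np.cross(z,x); M=np.c_[x,y,z]
    tip=np.array([*center,tip_z])+s_tip*t; return tip-.178*x,M
def delta(p,M,P2,M2,S=''):
    rv=R.from_matrix(M.T@M2).as_rotvec(); 
    print(S,'shift in CURRENT tool axes (units):',((P2-p)@M/.025).round(3),' turn (units of 6deg):',(np.rad2deg(rv)/6).round(3),' P2',P2.round(4))
E
python3 - <<'E'
from plan import *
s,p,M=cur(); print(s['t'])
P,M2=tgt((.658,-.0665),-2.211,.0375,.006,np.deg2rad(24)); delta(p,M,P,M2)
P0,M0=tgt((.658,-.0665),-2.211,.0375,.006,0); delta(p,M,P,M0)
E
```

```text
2.0
 shift in CURRENT tool axes (units): [ 9.441 24.011 22.197]  turn (units of 6deg): [16.516  3.51  -2.907]  P2 [ 0.5924 -0.1546  0.1686]
 shift in CURRENT tool axes (units): [ 9.441 24.011 22.197]  turn (units of 6deg): [16.79 -0.    0.  ]  P2 [ 0.5924 -0.1546  0.1686]
```

Request:
play_rows --steps '[{"tx": -1}, {"tx": -1}, {"tx": -1}, {"ty": 0.9, "tz": 0.83}, {"ty": 0.9, "tz": 0.83}, {"ty": 0.9, "tz": 0.83}, {"ty": 0.9, "tz": 0.83}, {"ty": 0.9, "tz": 0.83}, {"ty": 0.9, "tz": 0.83}, {"ty": 0.9, "tz": 0.83}, {"ty": 0.9, "tz": 0.83}, {"ty": 0.9, "tz": 0.83}, {"ty": 0.9, "tz": 0.83}, {"ty": 0.9, "tz": 0.83}, {"ty": 0.9, "tz": 0.83}, {"ty": 0.9, "tz": 0.83}, {"ty": 0.9, "tz": 0.83}]'

```text
invalid input
```

Request:
play_rows --steps '[{"gripper": 1, "tx": -1, "ty": 0, "tz": 0, "ax": 0, "ay": 0, "az": 0}, {"gripper": 1, "tx": -1, "ty": 0, "tz": 0, "ax": 0, "ay": 0, "az": 0}]'

```text
t: 2.17
eef_pos: [0.2952, 0.6067, 0.4535]
ee_rot: [0.202, 1.567, -1.822]
force: [1.3, 1.3, 1.2]
width: 0.088
```

Request:
play_rows --steps '[{"gripper": 1, "tx": -1, "ty": 0, "tz": 0, "ax": 0, "ay": 0, "az": 0}, {"gripper": 1, "tx": 0, "ty": 0.9, "tz": 0.83, "ax": 0, "ay": 0, "az": 0}, {"gripper": 1, "tx": 0, "ty": 0.9, "tz": 0.83, "ax": 0, "ay": 0, "az": 0}, {"gripper": 1, "tx": 0, "ty": 0.9, "tz": 0.83, "ax": 0, "ay": 0, "az": 0}, {"gripper": 1, "tx": 0, "ty": 0.9, "tz": 0.83, "ax": 0, "ay": 0, "az": 0}, {"gripper": 1, "tx": 0, "ty": 0.9, "tz": 0.83, "ax": 0, "ay": 0, "az": 0}, {"gripper": 1, "tx": 0, "ty": 0.9, "tz": 0.83, "ax": 0, "ay": 0, "az": 0}, {"gripper": 1, "tx": 0, "ty": 0.9, "tz": 0.83, "ax": 0, "ay": 0, "az": 0}, {"gripper": 1, "tx": 0, "ty": 0.9, "tz": 0.83, "ax": 0, "ay": 0, "az": 0}, {"gripper": 1, "tx": 0, "ty": 0.9, "tz": 0.83, "ax": 0, "ay": 0, "az": 0}, {"gripper": 1, "tx": 0, "ty": 0.9, "tz": 0.83, "ax": 0, "ay": 0, "az": 0}, {"gripper": 1, "tx": 0, "ty": 0.9, "tz": 0.83, "ax": 0, "ay": 0, "az": 0}, {"gripper": 1, "tx": 0, "ty": 0.9, "tz": 0.83, "ax": 0, "ay": 0, "az": 0}, {"gripper": 1, "tx": 0, "ty": 0.9, "tz": 0.83, "ax": 0, "ay": 0, "az": 0}, {"gripper": 1, "tx": 0, "ty": 0.9, "tz": 0.83, "ax": 0, "ay": 0, "az": 0}, {"gripper": 1, "tx": 0, "ty": 0.9, "tz": 0.83, "ax": 0, "ay": 0, "az": 0}]'

```text
t: 3.5
eef_pos: [0.4628, 0.1779, 0.48]
ee_rot: [2.742, 1.57, 0.718]
force: [0.7, 0.0, -0.5]
width: 0.0877
```

Run:
```python
from plan import *
s,p,M=cur(); print(s['t'],p.round(3),s['q'].round(2)); print(M.round(3))
P0,M0=tgt((.658,-.0665),-2.211,.0375,.006,0); P,_=tgt((.658,-.0665),-2.211,.0375,.006,np.deg2rad(24));delta(p,M,P,M0)
```

```text
3.5 [0.463 0.178 0.48 ] [ 0.76  0.02 -0.25  0.   -1.31  0.35]
[[ 0.001  0.899 -0.437]
 [ 0.001 -0.437 -0.899]
 [-1.     0.    -0.001]]
 shift in CURRENT tool axes (units): [12.453 10.473  9.705]  turn (units of 6deg): [ 1.6792e+01 -8.0000e-03  4.0000e-03]  P2 [ 0.5924 -0.1546  0.1686]
```

Request:
play_rows --steps '[{"gripper": 0.4, "tx": 0, "ty": 0.95, "tz": 0.88, "ax": 0, "ay": 0, "az": 0}, {"gripper": 0.4, "tx": 0, "ty": 0.95, "tz": 0.88, "ax": 0, "ay": 0, "az": 0}, {"gripper": 0.4, "tx": 0, "ty": 0.95, "tz": 0.88, "ax": 0, "ay": 0, "az": 0}, {"gripper": 0.4, "tx": 0, "ty": 0.95, "tz": 0.88, "ax": 0, "ay": 0, "az": 0}, {"gripper": 0.4, "tx": 0, "ty": 0.95, "tz": 0.88, "ax": 0, "ay": 0, "az": 0}, {"gripper": 0.4, "tx": 0, "ty": 0.95, "tz": 0.88, "ax": 0, "ay": 0, "az": 0}, {"gripper": 0.4, "tx": 0, "ty": 0.95, "tz": 0.88, "ax": 0, "ay": 0, "az": 0}, {"gripper": 0.4, "tx": 0, "ty": 0.95, "tz": 0.88, "ax": 0, "ay": 0, "az": 0}, {"gripper": 0.4, "tx": 0, "ty": 0.95, "tz": 0.88, "ax": 0, "ay": 0, "az": 0}, {"gripper": 0.4, "tx": 0, "ty": 0.95, "tz": 0.88, "ax": 0, "ay": 0, "az": 0}, {"gripper": 0.4, "tx": 0, "ty": 0.95, "tz": 0.88, "ax": 0, "ay": 0, "az": 0}]'

```text
t: 4.42
eef_pos: [0.592, -0.1542, 0.4798]
ee_rot: [2.033, 1.57, 0.009]
force: [0.2, 0.6, 0.0]
width: 0.0349
```

Request:
play_rows --steps '[{"gripper": 0.4, "tx": 0.3, "ty": 0, "tz": 0, "ax": 1, "ay": 0, "az": 0}, {"gripper": 0.4, "tx": 0.3, "ty": 0, "tz": 0, "ax": 1, "ay": 0, "az": 0}, {"gripper": 0.4, "tx": 0.3, "ty": 0, "tz": 0, "ax": 1, "ay": 0, "az": 0}, {"gripper": 0.4, "tx": 0.3, "ty": 0, "tz": 0, "ax": 1, "ay": 0, "az": 0}, {"gripper": 0.4, "tx": 0.3, "ty": 0, "tz": 0, "ax": 1, "ay": 0, "az": 0}, {"gripper": 0.4, "tx": 0.3, "ty": 0, "tz": 0, "ax": 1, "ay": 0, "az": 0}, {"gripper": 0.4, "tx": 0.3, "ty": 0, "tz": 0, "ax": 1, "ay": 0, "az": 0}, {"gripper": 0.4, "tx": 0.3, "ty": 0, "tz": 0, "ax": 1, "ay": 0, "az": 0}, {"gripper": 0.4, "tx": 0.3, "ty": 0, "tz": 0, "ax": 1, "ay": 0, "az": 0}, {"gripper": 0.4, "tx": 0.3, "ty": 0, "tz": 0, "ax": 1, "ay": 0, "az": 0}, {"gripper": 0.4, "tx": 0, "ty": 0, "tz": 0, "ax": 1, "ay": 0, "az": 0}, {"gripper": 0.4, "tx": 0, "ty": 0, "tz": 0, "ax": 1, "ay": 0, "az": 0}, {"gripper": 0.4, "tx": 0, "ty": 0, "tz": 0, "ax": 1, "ay": 0, "az": 0}, {"gripper": 0.4, "tx": 0, "ty": 0, "tz": 0, "ax": 1, "ay": 0, "az": 0}, {"gripper": 0.4, "tx": 0, "ty": 0, "tz": 0, "ax": 1, "ay": 0, "az": 0}, {"gripper": 0.4, "tx": 0, "ty": 0, "tz": 0, "ax": 1, "ay": 0, "az": 0}, {"gripper": 0.4, "tx": 0, "ty": 0, "tz": 0, "ax": 0.8, "ay": 0, "az": 0}]'

```text
t: 5.83
eef_pos: [0.5917, -0.1525, 0.4047]
ee_rot: [-2.364, 1.571, 0.131]
force: [-0.2, 0.2, -0.1]
width: 0.0352
```

Request:
play_rows --steps '[{"gripper": 0.4, "tx": 0, "ty": 0, "tz": 0, "ax": 0, "ay": 0, "az": -1}, {"gripper": 0.4, "tx": 0, "ty": 0, "tz": 0, "ax": 0, "ay": 0, "az": -1}, {"gripper": 0.4, "tx": 0, "ty": 0, "tz": 0, "ax": 0, "ay": 0, "az": -1}, {"gripper": 0.4, "tx": 0, "ty": 0, "tz": 0, "ax": 0, "ay": 0, "az": -1}, {"gripper": 0.4, "tx": 0, "ty": 0, "tz": 0, "ax": 0, "ay": 0, "az": 0}]'

```text
t: 6.25
eef_pos: [0.5914, -0.1532, 0.4055]
ee_rot: [-1.573, 1.145, 0.925]
force: [-0.2, -0.2, 0.5]
width: 0.0349
```

Run:
```python
from plan import *
s,p,M=cur(); print(s['t'],p.round(3),s['q'].round(2),s['width']); print(M.round(3))
P,M2=tgt((.658,-.0665),-2.211,.0375,.006,np.deg2rad(24));delta(p,M,P,M2); print((P-p).round(4))
for c in('scene','top'): cv2.imwrite(f'pics/a_{c}.png',cv2.resize(optics.grab_frame(c)[:,:,::-1],(784,588)))
```

```text
6.25 [ 0.591 -0.153  0.405] [-0.08  0.22 -0.05 -0.4  -1.09 -0.41] 0.03487085214353547
[[ 0.248 -0.546 -0.8  ]
 [ 0.33  -0.729  0.6  ]
 [-0.911 -0.413 -0.001]]
 shift in CURRENT tool axes (units): [ 8.62   3.932 -0.054]  turn (units of 6deg): [-0.025 -0.022  0.063]  P2 [ 0.5924 -0.1546  0.1686]
[ 0.0009 -0.0014 -0.2369]
```

View pics/a_scene.png

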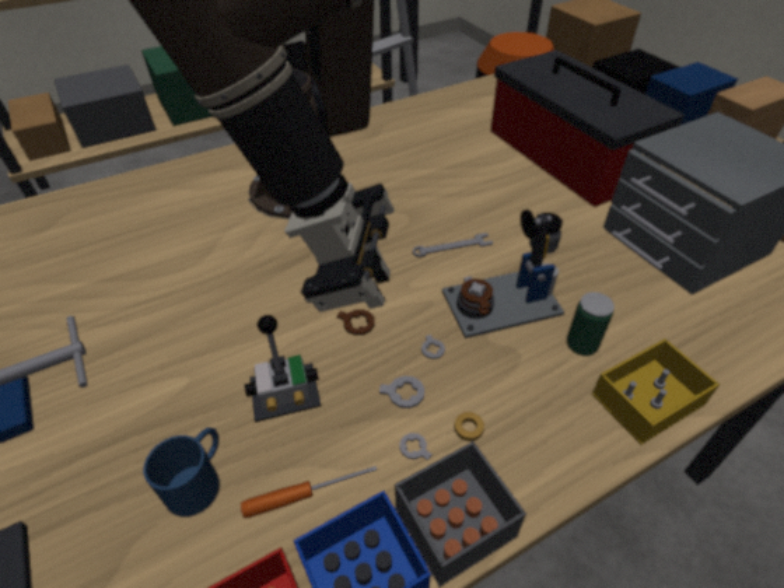

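Request:
play_rows --steps '[{"gripper": 0.4, "tx": 0.96, "ty": 0.43, "tz": 0, "ax": 0, "ay": 0, "az": 0.06}, {"gripper": 0.4, "tx": 0.96, "ty": 0.43, "tz": 0, "ax": 0, "ay": 0, "az": 0}, {"gripper": 0.4, "tx": 0.96, "ty": 0.43, "tz": 0, "ax": 0, "ay": 0, "az": 0}, {"gripper": 0.4, "tx": 0.96, "ty": 0.43, "tz": 0, "ax": 0, "ay": 0, "az": 0}, {"gripper": 0.4, "tx": 0.96, "ty": 0.43, "tz": 0, "ax": 0, "ay": 0, "az": 0}, {"gripper": 0.4, "tx": 0.96, "ty": 0.43, "tz": 0, "ax": 0, "ay": 0, "az": 0}, {"gripper": 0.4, "tx": 0.96, "ty": 0.43, "tz": 0, "ax": 0, "ay": 0, "az": 0}, {"gripper": 0.4, "tx": 0.5, "ty": 0.23, "tz": 0, "ax": 0, "ay": 0, "az": 0}, {"gripper": 0.4, "tx": 0, "ty": 0, "tz": 0, "ax": 0, "ay": 0, "az": 0}]'

```text
t: 7.1
eef_pos: [0.5895, -0.1532, 0.203]
ee_rot: [-1.555, 1.163, 0.945]
force: [-0.3, -0.2, -0.2]
width: 0.0351
```

```bash
cat > chk.py <<'E'
from plan import *
import sys
s,p,M=cur(); print(s['t'],p.round(4),s['q'].round(2),s['width'],s['force'].round(1)); print(M.round(3)); print('tip',(p+.178*M[:,0]).round(4))
E
python3 - <<'E'
exec(open('chk.py').read())
P,M2=tgt((.658,-.0665),-2.211,.0375,.006,np.deg2rad(24));delta(p,M,P,M2); print((P-p).round(4))
f=optics.grab_frame('scene'); cv2.imwrite('pics/b.png',cv2.resize(f[170:320,170:350,::-1],None,fx=4,fy=4,interpolation=cv2.INTER_CUBIC))
E
```

```text
7.1 [ 0.5895 -0.1532  0.203 ] [-0.09  0.43 -0.23 -0.52 -0.76 -0.2 ] 0.03507638664637541 [-0.3 -0.2 -0.2]
[[ 0.232 -0.55  -0.802]
 [ 0.321 -0.735  0.597]
 [-0.918 -0.396  0.006]]
tip [ 0.6308 -0.096   0.0396]
 shift in CURRENT tool axes (units): [ 1.271  0.526 -0.134]  turn (units of 6deg): [-0.021  0.056 -0.108]  P2 [ 0.5924 -0.1546  0.1686]
[ 0.0028 -0.0015 -0.0344]
```

View pics/b.png

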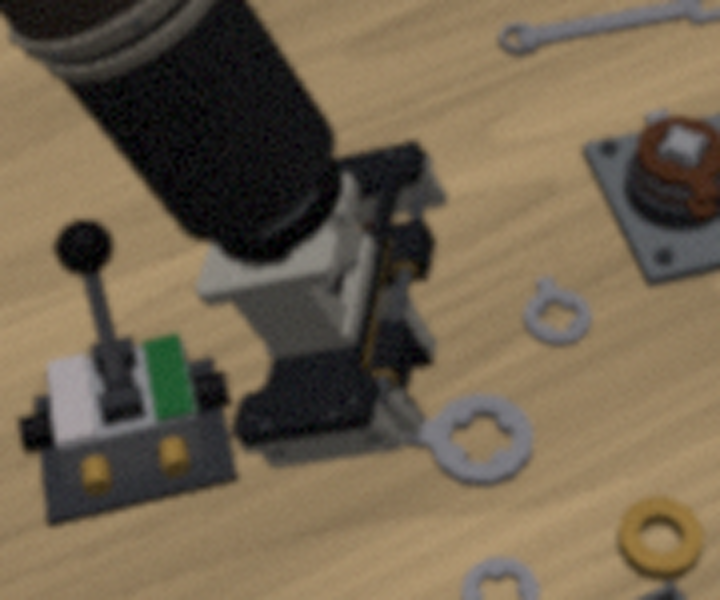

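Request:
play_rows --steps '[{"gripper": 0.4, "tx": 0.42, "ty": 0.18, "tz": -0.04, "ax": 0, "ay": 0.05, "az": -0.1}, {"gripper": 0.4, "tx": 0.42, "ty": 0.18, "tz": -0.04, "ax": 0, "ay": 0, "az": 0}, {"gripper": 0.4, "tx": 0.35, "ty": 0.15, "tz": -0.05, "ax": 0, "ay": 0, "az": 0}, {"gripper": 0.4, "tx": 0, "ty": 0, "tz": 0, "ax": 0, "ay": 0, "az": 0}, {"gripper": 0.4, "tx": 0, "ty": 0, "tz": 0, "ax": 0, "ay": 0, "az": 0}]'

```text
t: 7.57
eef_pos: [0.5937, -0.1556, 0.1744]
ee_rot: [-1.581, 1.148, 0.918]
force: [-0.2, -0.5, 0.7]
width: 0.0351
```

Run:
```python
exec(open('chk.py').read())
P,M2=tgt((.658,-.0665),-2.211,.0375,.006,np.deg2rad(24));delta(p,M,P,M2); print((P-p).round(4))
f=optics.grab_frame('scene'); cv2.imwrite('pics/c.png',cv2.resize(f[230:310,230:330,::-1],None,fx=7,fy=7,interpolation=cv2.INTER_CUBIC))
```

```text
7.5667 [ 0.5937 -0.1556  0.1744] [-0.1   0.48 -0.23 -0.56 -0.72 -0.14] 0.03512903492315839 [-0.2 -0.5  0.7]
[[ 0.249 -0.546 -0.8  ]
 [ 0.326 -0.731  0.6  ]
 [-0.912 -0.41  -0.004]]
tip [ 0.638  -0.0976  0.012 ]
 shift in CURRENT tool axes (units): [0.21  0.097 0.066]  turn (units of 6deg): [-0.011 -0.048  0.033]  P2 [ 0.5924 -0.1546  0.1686]
[-0.0013  0.0009 -0.0058]
```

View pics/c.png

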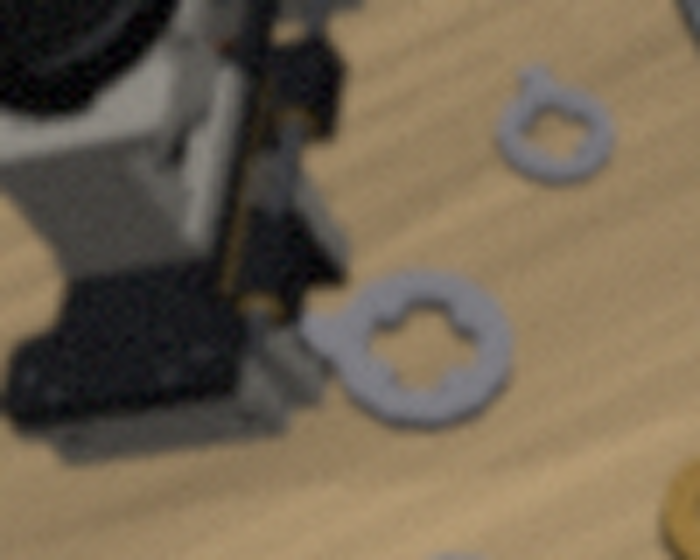

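Request:
play_rows --newtons 45 --steps '[{"gripper": 0.4, "tx": 0.1, "ty": 0.05, "tz": 0.03, "ax": 0, "ay": -0.05, "az": 0.03}, {"gripper": 0.4, "tx": 0.12, "ty": 0.05, "tz": 0.03, "ax": 0, "ay": 0, "az": 0}, {"gripper": 0.4, "tx": 0, "ty": 0, "tz": 0, "ax": 0, "ay": 0, "az": 0}, {"gripper": 0.1, "tx": 0, "ty": 0, "tz": 0, "ax": 0, "ay": 0, "az": 0}, {"gripper": 0.0, "tx": 0, "ty": 0, "tz": 0, "ax": 0, "ay": 0, "az": 0}, {"gripper": 0.0, "tx": 0, "ty": 0, "tz": 0, "ax": 0, "ay": 0, "az": 0}, {"gripper": 0.0, "tx": 0, "ty": 0, "tz": 0, "ax": 0, "ay": 0, "az": 0}, {"gripper": 0.0, "tx": 0, "ty": 0, "tz": 0, "ax": 0, "ay": 0, "az": 0}]'

```text
t: 8.28
eef_pos: [0.5925, -0.1546, 0.1686]
ee_rot: [-1.571, 1.151, 0.929]
force: [-0.2, 0.2, 0.9]
width: 0.0142
```

Run:
```python
exec(open('chk.py').read())
from ov import *
f=optics.grab_frame('scene')
print(fit('scene',f,.658,-.0665,-2.211,0,.008,ths=(0,)))
h=(.658,-.0665,-2.211)
overlay('scene',f,[(xf(outline(),*h),.008,(0,255,0)),(xf(TAB,*h),.008,(0,255,0))],(230,230,330,310),7,'pics/d.png')
```

```text
8.2833 [ 0.5925 -0.1546  0.1686] [-0.1   0.48 -0.23 -0.56 -0.72 -0.13] 0.014223334300310765 [-0.2  0.2  0.9]
[[ 0.244 -0.546 -0.801]
 [ 0.327 -0.732  0.598]
 [-0.913 -0.408 -0.   ]]
tip [ 0.6359 -0.0964  0.0061]
(np.float64(0.7866282778194595), np.float64(-0.052295337364520966), np.float64(-1.7008990623746048), np.float64(3.9111807680317705))fit.py:31: RuntimeWarning: Mean of empty slice.
  return (e**2).mean()
  ret = ret.dtype.type(ret / rcount)
```

View pics/d.png

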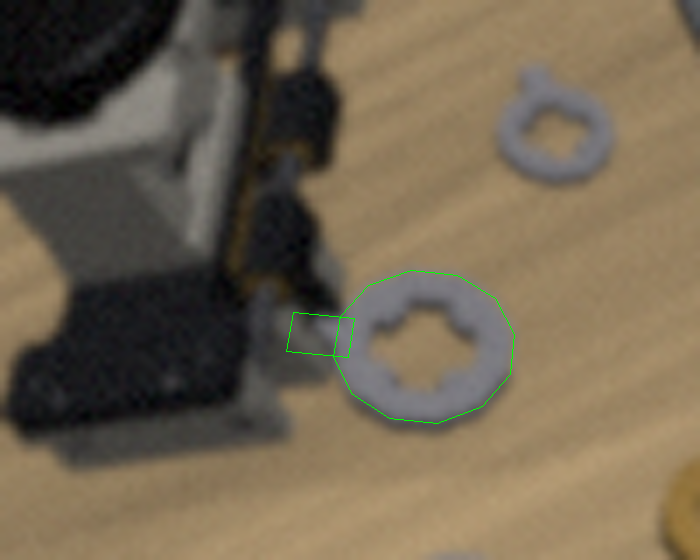

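Request:
play_rows --steps '[{"gripper": 0.0, "tx": 0, "ty": 0, "tz": 0, "ax": 0, "ay": 0, "az": 0}, {"gripper": 0.0, "tx": -0.2, "ty": -0.09, "tz": 0, "ax": 0, "ay": 0, "az": 0}, {"gripper": 0.0, "tx": -0.4, "ty": -0.18, "tz": 0, "ax": 0, "ay": 0, "az": 0}, {"gripper": 0.0, "tx": -0.5, "ty": -0.22, "tz": 0, "ax": 0, "ay": 0, "az": 0}, {"gripper": 0.0, "tx": -0.5, "ty": -0.22, "tz": 0, "ax": 0, "ay": 0, "az": 0}, {"gripper": 0.0, "tx": -0.5, "ty": -0.22, "tz": 0, "ax": 0, "ay": 0, "az": 0}, {"gripper": 0.0, "tx": -0.5, "ty": -0.22, "tz": 0, "ax": 0, "ay": 0, "az": 0}, {"gripper": 0.0, "tx": -0.5, "ty": -0.22, "tz": 0, "ax": 0, "ay": 0, "az": 0}, {"gripper": 0.0, "tx": -0.5, "ty": -0.22, "tz": 0, "ax": 0, "ay": 0, "az": 0}, {"gripper": 0.0, "tx": -0.3, "ty": -0.13, "tz": 0, "ax": 0, "ay": 0, "az": 0}, {"gripper": 0.0, "tx": 0, "ty": 0, "tz": 0, "ax": 0, "ay": 0, "az": 0}]'

```text
t: 9.25
eef_pos: [0.5927, -0.1551, 0.2778]
ee_rot: [-1.58, 1.149, 0.922]
force: [-0.1, -0.2, -0.2]
width: 0.0138
```

Run:
```python
exec(open('chk.py').read())
from ov import *
f=optics.grab_frame('scene')
dz=p[2]-.1686; d=p-[.5925,-.1546,.1686]; print(d)
h=(.658+d[0],-.0665+d[1],-2.211)
overlay('scene',f,[(xf(outline(),*h),.008+dz,(0,255,0)),(xf(TAB,*h),.008+dz,(0,255,0))],(220,170,320,250),7,'pics/e.png')
P,M2=tgt((.557,.146),-.228+np.pi,.0375,.006+.056+.05,np.deg2rad(24)); delta(p,M,P,M2)
```

```text
9.25 [ 0.5927 -0.1551  0.2778] [-0.09  0.34 -0.18 -0.47 -0.87 -0.28] 0.013844426560134557 [-0.1 -0.2 -0.2]
[[ 0.247 -0.544 -0.802]
 [ 0.326 -0.732  0.598]
 [-0.912 -0.409 -0.004]]
tip [ 0.6368 -0.097   0.1154]Traceback (most recent call last):
  File "<stdin>", line 4, in <module>
IndexError: list index out of range
```

Run:
```python
from ov import *
exec(open('chk.py').read())
f=optics.grab_frame('scene')
dz=p[2]-.1686; d=p-[.5925,-.1546,.1686]; print(d)
h=(.658+d[0],-.0665+d[1],-2.211)
overlay('scene',f,[(xf(outline(),*h),.008+dz,(0,255,0)),(xf(TAB,*h),.008+dz,(0,255,0))],(220,180,340,290),6,'pics/e.png')
P,M2=tgt((.557,.146),-.228+np.pi,.0375,.006+.056+.05,np.deg2rad(24)); delta(p,M,P,M2)
```

```text
9.3 [ 0.5923 -0.1549  0.2763] [-0.09  0.34 -0.18 -0.47 -0.87 -0.28] 0.013795825802415033 [ 0.4 -0.9 -0.3]
[[ 0.246 -0.545 -0.801]
 [ 0.327 -0.732  0.598]
 [-0.913 -0.409 -0.002]]
tip [ 0.6361 -0.0968  0.1139]
[-0.00015532 -0.0003335   0.10771057]
 shift in CURRENT tool axes (units): [ 2.917 -6.404 12.359]  turn (units of 6deg): [10.101  4.493  0.029]  P2 [0.4499 0.1708 0.2746]
```

View pics/e.png

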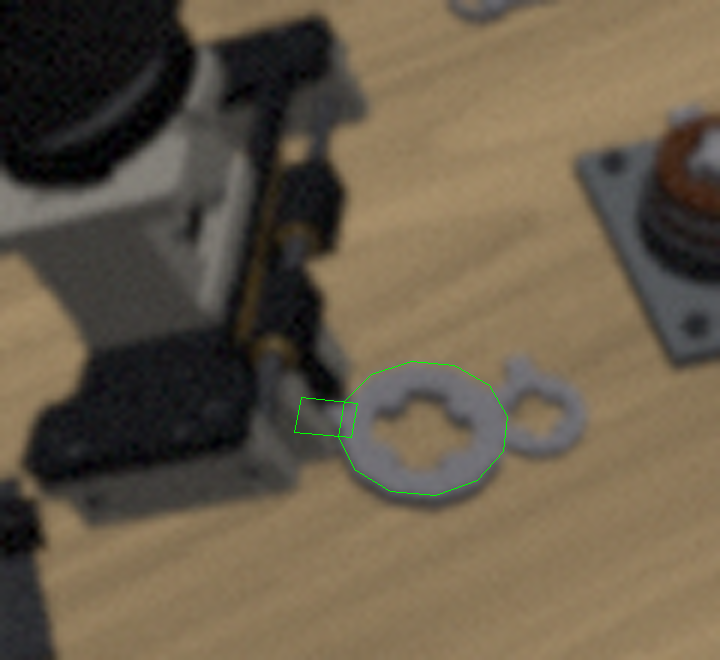

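Request:
play_rows --steps '[{"gripper": 0.0, "tx": 0.18, "ty": -0.41, "tz": 0.65, "ax": 0, "ay": 0, "az": 0}, {"gripper": 0.0, "tx": 0.18, "ty": -0.41, "tz": 0.65, "ax": 0, "ay": 0, "az": 0}, {"gripper": 0.0, "tx": 0.18, "ty": -0.41, "tz": 0.65, "ax": 0, "ay": 0, "az": 0}, {"gripper": 0.0, "tx": 0.18, "ty": -0.41, "tz": 0.65, "ax": 0, "ay": 0, "az": 0}, {"gripper": 0.0, "tx": 0.18, "ty": -0.41, "tz": 0.65, "ax": 0, "ay": 0, "az": 0}, {"gripper": 0.0, "tx": 0.18, "ty": -0.41, "tz": 0.65, "ax": 0, "ay": 0, "az": 0}, {"gripper": 0.0, "tx": 0.18, "ty": -0.41, "tz": 0.65, "ax": 0, "ay": 0, "az": 0}, {"gripper": 0.0, "tx": 0.18, "ty": -0.41, "tz": 0.65, "ax": 0, "ay": 0, "az": 0}]'

```text
t: 10.02
eef_pos: [0.5408, -0.0047, 0.2743]
ee_rot: [-1.567, 1.152, 0.933]
force: [0.5, -0.4, -1.0]
width: 0.014
```

Request:
play_rows --steps '[{"gripper": 0.0, "tx": 0, "ty": 0, "tz": 0, "ax": 0.56, "ay": 0.25, "az": 0}, {"gripper": 0.0, "tx": 0, "ty": 0, "tz": 0, "ax": 0.68, "ay": 0.3, "az": 0}, {"gripper": 0.0, "tx": 0, "ty": 0, "tz": 0, "ax": 0.68, "ay": 0.3, "az": 0}, {"gripper": 0.0, "tx": 0, "ty": 0, "tz": 0, "ax": 0.68, "ay": 0.3, "az": 0}, {"gripper": 0.0, "tx": 0, "ty": 0, "tz": 0, "ax": 0.68, "ay": 0.3, "az": 0}, {"gripper": 0.0, "tx": 0, "ty": 0, "tz": 0, "ax": 0.68, "ay": 0.3, "az": 0}, {"gripper": 0.0, "tx": 0, "ty": 0, "tz": 0, "ax": 0.68, "ay": 0.3, "az": 0}, {"gripper": 0.0, "tx": 0, "ty": 0, "tz": 0, "ax": 0.68, "ay": 0.3, "az": 0}, {"gripper": 0.0, "tx": 0, "ty": 0, "tz": 0, "ax": 0.68, "ay": 0.3, "az": 0}, {"gripper": 0.0, "tx": 0, "ty": 0, "tz": 0, "ax": 0.68, "ay": 0.3, "az": 0}, {"gripper": 0.0, "tx": 0, "ty": 0, "tz": 0, "ax": 0.68, "ay": 0.3, "az": 0}, {"gripper": 0.0, "tx": 0, "ty": 0, "tz": 0, "ax": 0.68, "ay": 0.3, "az": 0}, {"gripper": 0.0, "tx": 0, "ty": 0, "tz": 0, "ax": 0.68, "ay": 0.3, "az": 0}, {"gripper": 0.0, "tx": 0, "ty": 0, "tz": 0, "ax": 0.68, "ay": 0.3, "az": 0}, {"gripper": 0.0, "tx": 0, "ty": 0, "tz": 0, "ax": 0.68, "ay": 0.3, "az": 0}, {"gripper": 0.0, "tx": 0, "ty": 0, "tz": 0, "ax": 0, "ay": 0, "az": 0}]'

```text
t: 11.35
eef_pos: [0.5425, -0.0092, 0.2757]
ee_rot: [-1.577, 1.154, -0.145]
force: [0.2, -0.6, -0.4]
width: 0.014
```

Run:
```python
exec(open('chk.py').read())
t=np.array([np.cos(-.228+np.pi),np.sin(-.228+np.pi)])
P,M2=tgt(np.array([.557,.146])+.1*t,-.228+np.pi,.0375,.079,np.deg2rad(24)); delta(p,M,P,M2); print(P-p)
```

```text
11.35 [ 0.5425 -0.0092  0.2757] [ 0.22  0.15 -0.94  1.02 -0.17 -2.92] 0.013969520390741884 [ 0.2 -0.6 -0.4]
[[ 0.401 -0.906  0.139]
 [-0.059  0.126  0.99 ]
 [-0.914 -0.405 -0.002]]
tip [ 0.6138 -0.0197  0.1129]
 shift in CURRENT tool axes (units): [-2.272  8.458  6.973]  turn (units of 6deg): [ 0.779  0.321 -0.018]  P2 [0.3525 0.1934 0.2416]
[-0.18994747  0.20268312 -0.0340861 ]
```

```bash
cat > kin.py <<'E'
import numpy as np
from scipy.spatial.transform import Rotation as R
from scipy.optimize import least_squares
def Rx(a): return R.from_rotvec([a,0,0]).as_matrix()
def Ry(a): return R.from_rotvec([0,a,0]).as_matrix()
def Rz(a): return R.from_rotvec([0,0,a]).as_matrix()
PAR=[0.05,.35,.35,.0,.4,.1]
S4=-1
def fk(q,P=None):
    a1,h,L1,e,L2,d=PAR if P is None else P
    B=Rz(q[0])@Ry(q[1]-q[2]); A=Rz(q[0])@Ry(q[1])
    W=Rz(q[0])@np.array([a1,0,0])+[0,0,h]+A@[0,0,L1]+B@[L2,0,e]
    M=B@Rx(S4*q[3])@Ry(-q[4])@Rx(-q[5])@Rx(np.pi)
    return W+d*M[:,0],M
E
cat > kfit.py <<'E'
import kin; from kin import *
D=[((1.40610918,.359294188,.0111668987,-.00033,-1.2241196,-.288114),(.29521617,.60682068,.40383256)),
((.76,.02,-.25,0,-1.31,.35),(.463,.178,.48)),((-.08,.22,-.05,-.4,-1.09,-.41),(.5914,-.1532,.4055)),((-.09,.43,-.23,-.52,-.76,-.2),(.5895,-.1532,.203)),((-.1,.48,-.23,-.56,-.72,-.14),(.5925,-.1546,.1686)),((-.09,.34,-.18,-.47,-.87,-.28),(.5927,-.1551,.2778)),((.22,.15,-.94,1.02,-.17,-2.92),(.5425,-.0092,.2757))]
for s in(-1,1):
    kin.S4=s
    print(s,'M7\n',fk(D[6][0])[1].round(3),'\nM5\n',fk(D[4][0])[1].round(3))
    r=least_squares(lambda P:np.concatenate([fk(q,P)[0]-p for q,p in D]),[0.05,.35,.35,.0,.4,.1]); print(r.x.round(4),np.abs(r.fun).max())
E
python3 kfit.py
```

```text
-1 M7
 [[ 0.4   -0.905  0.144]
 [-0.058  0.132  0.99 ]
 [-0.915 -0.404 -0.   ]] 
M5
 [[ 0.24  -0.546 -0.802]
 [ 0.328 -0.732  0.597]
 [-0.914 -0.406  0.003]]
[ 0.2674 -0.2957  0.4123  0.1445  0.1952 -0.2137] 0.18933714039611615
1 M7
 [[ 0.337  0.453  0.826]
 [ 0.223  0.814 -0.537]
 [-0.915  0.365  0.173]] 
M5
 [[ 0.17   0.125 -0.978]
 [-0.369 -0.912 -0.181]
 [-0.914  0.391 -0.109]]
[0.1439 0.274  0.4002 0.0402 0.3204 0.2228] 0.19691664849299412
```

```bash
sed -i 's/a1,h,L1,e,L2,d=PAR/a1,h,L1,e,L2,d,o=PAR/; s/\[a1,0,0\]/[a1,o,0]/' kin.py; sed -i 's/\[0.05,.35,.35,.0,.4,.1\])/[0.05,.35,.35,.0,.4,.1,-.19])/; s/for s in(-1,1)/for s in(-1,)/' kfit.py; python3 kfit.py
```

```text
Traceback (most recent call last):
  File "kfit.py", line 6, in <module>
    print(s,'M7\n',fk(D[6][0])[1].round(3),'\nM5\n',fk(D[4][0])[1].round(3))
                   ~~^^^^^^^^^
  File "kin.py", line 10, in fk
    a1,h,L1,e,L2,d,o=PAR if P is None else P
    ^^^^^^^^^^^^^^^^
ValueError: not enough values to unpack (expected 7, got 6)
```

```bash
sed -i '/print(s,/d' kfit.py; python3 kfit.py
```

```text
[ 0.17    0.1537  0.4028  0.0623  0.2939  0.1306 -0.1531] 0.07863012210524387
```

```bash
python3 - <<'E'
s=open('kin.py').read()
i=s.index('def fk'); s=s[:i]+'''def fk(q,P=None):
    a1,h,L1,e,L2,d,o,cy,cz,u=PAR if P is None else P
    B=Rz(q[0])@Ry(q[1]-q[2]); A=Rz(q[0])@Ry(q[1]); C=B@Rx(S4*q[3])
    W=Rz(q[0])@np.array([a1,o,0])+[0,0,h]+A@[u,0,L1]+B@[L2,0,e]+C@[0,cy,cz]
    M=C@Ry(-q[4])@Rx(-q[5])@Rx(np.pi)
    return W+d*M[:,0],M
'''
open('kin.py','w').write(s)
k=open('kfit.py').read().replace('.1,-.19])','.1,-.1,-.1,0,0])'); k=k.replace('fk(q,P)[0]-p for q,p in D])','fk(q,P)[0]-p for q,p in D]+[1e-3*np.array(P)])'); open('kfit.py','w').write(k)
E
python3 kfit.py
```

```text
[-5.000e-03  1.915e-01  5.999e-01  4.500e-03  4.587e-01  1.947e-01
  8.000e-04 -1.912e-01  2.000e-04  9.100e-03] 0.0027444075265591894
```

```bash
cat >> kin.py <<'E'
PAR=[-.005,.1915,.5999,.0045,.4587,.1947,.0008,-.1912,.0002,.0091]
LO=np.array([-3.07,-1.43,-1.02,-3.03,-3.05,-3.03]);HI=np.array([3.07,2.12,1.25,1.67,0,3.03])
def ik(P,M,q0):
    def f(q):
        p,m=fk(q); return np.r_[(p-P)*5,R.from_matrix(m.T@M).as_rotvec()]
    q0=np.clip(q0,LO+1e-3,HI-1e-3)
    r=least_squares(f,q0,bounds=(LO,HI)); return r.x,np.abs(r.fun).max()
def iks(P,M,n=60,seed=0):
    g=np.random.default_rng(seed); S=[]
    for _ in range(n):
        q0=np.array([g.uniform(-.8,1.5),g.uniform(-.8,1.2),g.uniform(-1,1),g.uniform(-3,1.6),g.uniform(-2.5,-.05),g.uniform(-3,3)])
        q,e=ik(P,M,q0)
        if e<2e-3 and not any(np.abs(q-s).max()<.05 for s in S): S.append(q)
    return S
E
python3 - <<'E'
from kin import *
from plan import tgt
for tilt in (0,15,24,35,45):
  for fl in (0,1):
    P,M=tgt((.557,.146),-.228+np.pi,.0375,.079,np.deg2rad(tilt))
    if fl: M=M@np.diag([1,-1,-1])
    print(tilt,fl,[s.round(2).tolist() for s in iks(P,M)])
E
```

```text
0 0 [[0.65, 0.29, -0.47, -0.0, -0.81, -2.45]]
0 1 [[0.65, 0.29, -0.47, -0.0, -0.81, 0.7]]
15 0 [[0.76, 0.18, -0.85, 0.52, -0.45, -3.02]]
15 1 [[0.76, 0.18, -0.85, 0.52, -0.45, 0.12]]
24 0 []
24 1 []
35 0 []
35 1 []
45 0 []
45 1 []
```

Run:
```python
from kin import *
from plan import tgt,cur,delta
s,p,M=cur(); q=s['q']; print(fk(q)[0]-p)
F=np.diag([1,-1,-1])
yw=np.arctan2(M[1,1],M[0,1]); print('tabyaw',yw)
def trace(tag,P1,M1,P2,M2,q,n=8):
    out=[];me=0
    rv=R.from_matrix(M1.T@M2).as_rotvec()
    for k in np.linspace(0,1,n+1):
        q,e=ik(P1+k*(P2-P1),M1@R.from_rotvec(k*rv).as_matrix(),q); me=max(me,e)
    print(tag,q.round(2),'maxerr',round(me,4)); return q
c=(.672,-.075)
Pd,Md=tgt(c,yw,.0375,.0065,np.deg2rad(24)); Pu=Pd+[0,0,.09]
q1=trace('over put',p,M,Pu,Md,q); q1=trace('put',Pu,Md,Pd,Md,q1)
for tl in (16,18,20):
    Pg,Mg=tgt(c,yw,.039,.0056,np.deg2rad(tl)); Mg=Mg@F
    print(tl,'grasp',[x.round(2).tolist() for x in iks(Pg,Mg,30)],'up', [x.round(2).tolist() for x in iks(Pg+[0,0,.1],Mg,30)])
    t2=-.228+np.pi; y=np.array([.226,.974])
    for nm,cc,z in (('A',np.array([.557,.146])-.2*y,.0056+.073),('B',np.array([.557,.146]),.0056+.073),('seat',np.array([.557,.146]),.0056+.056),('seat-5x',np.array([.557,.146])-[.005,0],.0056+.056)):
        P,m=tgt(cc,t2,.039,z,np.deg2rad(tl)); print(tl,nm,[x.round(2).tolist() for x in iks(P,m@F,30)])
```

```text
[0.00257768 0.00268812 0.0006672 ]
tabyaw 3.0028836006347346
over put [-0.02  0.2  -0.95  1.35 -0.05 -3.03] maxerr 0.0043
put [ 0.21  0.37 -0.79  0.4  -0.07 -2.29] maxerr 0.0902
16 grasp [[0.19, 0.39, -0.79, 0.61, -0.16, 0.65]] up [[0.25, 0.26, -0.57, 0.22, -0.5, 1.0]]
16 A []
16 B [[0.76, 0.17, -0.89, 0.59, -0.42, 0.05]]
16 seat [[0.73, 0.19, -0.93, 0.69, -0.36, -0.03]]
16 seat-5x [[0.74, 0.19, -0.94, 0.7, -0.36, -0.04]]
18 grasp [] up [[0.25, 0.24, -0.63, 0.29, -0.43, 0.93]]
18 A []
18 B [[0.73, 0.16, -0.95, 0.76, -0.38, -0.09]]
18 seat [[0.68, 0.18, -1.0, 0.91, -0.31, -0.2]]
18 seat-5x [[0.69, 0.17, -1.01, 0.92, -0.31, -0.22]]
20 grasp [] up [[0.25, 0.23, -0.69, 0.39, -0.35, 0.84]]
20 A []
20 B [[0.68, 0.14, -1.02, 0.97, -0.33, -0.26]]
20 seat []
20 seat-5x []
```

Run:
```python
from kin import *
from plan import tgt
F=np.diag([1,-1,-1]); t2=-.228+np.pi; y=np.array([.226,.974])
r_=lambda L:[x.round(2).tolist() for x in L]
for c in ((.658,-.0665),(.70,-.05)):
  for yw in (-2.21,-2.4,-2.55,-2.7,-2.9):
    P,m=tgt(c,yw,.0375,.0065,np.deg2rad(24)); P2,m2=tgt(c,yw,.042,.0045,np.deg2rad(14))
    print(c,yw,'put',r_(iks(P,m,15)),'grasp',r_(iks(P2,m2@F,15)),'up',r_(iks(P2+[0,0,.1],m2@F,15)))
for nm,d,z in (('A',-.08,.073),('B',0,.073),('seat',0,.056)):
    P,m=tgt(np.array([.557,.146])+d*y,t2,.042,z+.0045,np.deg2rad(14)); print(nm,r_(iks(P,m@F,30)))
```

```text
(0.658, -0.0665) -2.21 put [[-0.1, 0.48, -0.23, -0.56, -0.72, -0.14]] grasp [[0.02, 0.48, -0.28, -0.31, -0.69, 2.71]] up [[0.02, 0.36, -0.21, -0.25, -0.86, 2.63]]
(0.658, -0.0665) -2.4 put [[-0.06, 0.44, -0.31, -0.55, -0.59, -0.34]] grasp [[0.05, 0.45, -0.34, -0.28, -0.6, 2.48]] up [[0.05, 0.32, -0.28, -0.22, -0.79, 2.4]]
(0.658, -0.0665) -2.55 put [[-0.01, 0.42, -0.38, -0.52, -0.48, -0.54]] grasp [[0.08, 0.43, -0.4, -0.23, -0.54, 2.27]] up [[0.09, 0.3, -0.33, -0.18, -0.73, 2.19]]
(0.658, -0.0665) -2.7 put [[0.05, 0.39, -0.45, -0.45, -0.37, -0.79]] grasp [[0.12, 0.42, -0.46, -0.17, -0.47, 2.03]] up [[0.12, 0.28, -0.39, -0.12, -0.67, 1.97]]
(0.658, -0.0665) -2.9 put [[0.16, 0.37, -0.61, -0.19, -0.17, -1.31]] grasp [[0.18, 0.4, -0.54, -0.04, -0.38, 1.67]] up [[0.18, 0.26, -0.46, -0.03, -0.61, 1.65]]
(0.7, -0.05) -2.21 put [[-0.06, 0.52, -0.16, -0.54, -0.73, -0.2]] grasp [[0.04, 0.52, -0.2, -0.29, -0.71, 2.67]] up [[0.05, 0.41, -0.13, -0.24, -0.89, 2.6]]
(0.7, -0.05) -2.4 put [[-0.02, 0.48, -0.24, -0.52, -0.6, -0.41]] grasp [[0.08, 0.5, -0.27, -0.26, -0.63, 2.43]] up [[0.08, 0.38, -0.2, -0.21, -0.81, 2.36]]
(0.7, -0.05) -2.55 put [[0.02, 0.46, -0.31, -0.48, -0.49, -0.61]] grasp [[0.11, 0.48, -0.32, -0.21, -0.56, 2.22]] up [[0.11, 0.36, -0.25, -0.17, -0.75, 2.16]]
(0.7, -0.05) -2.7 put [[0.09, 0.44, -0.39, -0.4, -0.38, -0.87]] grasp [[0.14, 0.46, -0.38, -0.15, -0.5, 1.99]] up [[0.15, 0.34, -0.31, -0.11, -0.7, 1.94]]
(0.7, -0.05) -2.9 put [[0.19, 0.42, -0.55, -0.12, -0.18, -1.4]] grasp [[0.19, 0.45, -0.46, -0.03, -0.42, 1.64]] up [[0.19, 0.32, -0.37, -0.02, -0.63, 1.63]]
A [[0.65, 0.11, -0.92, 0.47, -0.42, 0.27]]
B [[0.77, 0.18, -0.83, 0.47, -0.47, 0.17]]
seat [[0.75, 0.2, -0.87, 0.53, -0.41, 0.11]]
```

Request:
play_rows --steps '[{"gripper": 0.0, "tx": 0, "ty": 0, "tz": 0, "ax": -0.58, "ay": -0.26, "az": 0}, {"gripper": 0.0, "tx": 0, "ty": 0, "tz": 0, "ax": -0.64, "ay": -0.285, "az": 0}, {"gripper": 0.0, "tx": 0, "ty": 0, "tz": 0, "ax": -0.64, "ay": -0.285, "az": 0}, {"gripper": 0.0, "tx": 0, "ty": 0, "tz": 0, "ax": -0.64, "ay": -0.285, "az": 0}, {"gripper": 0.0, "tx": 0, "ty": 0, "tz": 0, "ax": -0.64, "ay": -0.285, "az": 0}, {"gripper": 0.0, "tx": 0, "ty": 0, "tz": 0, "ax": -0.64, "ay": -0.285, "az": 0}, {"gripper": 0.0, "tx": 0, "ty": 0, "tz": 0, "ax": -0.64, "ay": -0.285, "az": 0}, {"gripper": 0.0, "tx": 0, "ty": 0, "tz": 0, "ax": -0.64, "ay": -0.285, "az": 0}, {"gripper": 0.0, "tx": 0, "ty": 0, "tz": 0, "ax": -0.64, "ay": -0.285, "az": 0}, {"gripper": 0.0, "tx": 0, "ty": 0, "tz": 0, "ax": -0.64, "ay": -0.285, "az": 0}, {"gripper": 0.0, "tx": 0, "ty": 0, "tz": 0, "ax": 0, "ay": 0, "az": 0}]'

```text
t: 12.27
eef_pos: [0.5449, -0.0102, 0.2778]
ee_rot: [-1.581, 1.152, 0.524]
force: [0.8, -0.3, -1.5]
width: 0.0137
```

Run:
```python
exec(open('chk.py').read())
P,M2=tgt((.658,-.0665),-2.55,.0375,.0065,np.deg2rad(24)); delta(p,M,P+[0,0,.03],M2);delta(p,M,P,M2)
```

```text
12.2667 [ 0.5449 -0.0102  0.2778] [ 0.3   0.18 -0.52 -0.2  -0.47 -1.17] 0.013709521896407159 [ 0.8 -0.3 -1.5]
[[ 0.352 -0.786 -0.509]
 [ 0.204 -0.466  0.861]
 [-0.914 -0.407 -0.004]]
tip [0.6076 0.026  0.1152]
 shift in CURRENT tool axes (units): [ 2.225  2.786 -4.481]  turn (units of 6deg): [-0.489 -0.261 -0.   ]  P2 [ 0.5668 -0.1278  0.1991]
 shift in CURRENT tool axes (units): [ 3.322  3.274 -4.476]  turn (units of 6deg): [-0.489 -0.261 -0.   ]  P2 [ 0.5668 -0.1278  0.1691]
```

Request:
play_rows --steps '[{"gripper": 0.0, "tx": 0, "ty": 0, "tz": 0, "ax": -0.49, "ay": -0.26, "az": 0}, {"gripper": 0.0, "tx": 0.32, "ty": 0.4, "tz": -0.64, "ax": 0, "ay": 0, "az": 0}, {"gripper": 0.0, "tx": 0.32, "ty": 0.4, "tz": -0.64, "ax": 0, "ay": 0, "az": 0}, {"gripper": 0.0, "tx": 0.32, "ty": 0.4, "tz": -0.64, "ax": 0, "ay": 0, "az": 0}, {"gripper": 0.0, "tx": 0.32, "ty": 0.4, "tz": -0.64, "ax": 0, "ay": 0, "az": 0}, {"gripper": 0.0, "tx": 0.32, "ty": 0.4, "tz": -0.64, "ax": 0, "ay": 0, "az": 0}, {"gripper": 0.0, "tx": 0.32, "ty": 0.4, "tz": -0.64, "ax": 0, "ay": 0, "az": 0}, {"gripper": 0.0, "tx": 0.32, "ty": 0.4, "tz": -0.64, "ax": 0, "ay": 0, "az": 0}, {"gripper": 0.0, "tx": 0, "ty": 0, "tz": 0, "ax": 0, "ay": 0, "az": 0}]'

```text
t: 13.02
eef_pos: [0.5714, -0.1292, 0.1956]
ee_rot: [-1.568, 1.157, 0.584]
force: [0.6, 0.3, -0.8]
width: 0.0139
```

Run:
```python
exec(open('chk.py').read())
P,M2=tgt((.658,-.0665),-2.55,.0375,.0065,np.deg2rad(24)); delta(p,M,P,M2)
f=optics.grab_frame('scene'); cv2.imwrite('pics/f.png',cv2.resize(f[200:310,220:340,::-1],None,fx=6,fy=6,interpolation=cv2.INTER_CUBIC))
```

```text
13.0167 [ 0.5714 -0.1292  0.1956] [-0.    0.38 -0.37 -0.47 -0.52 -0.61] 0.01394138906787055 [ 0.6  0.3 -0.8]
[[ 0.336 -0.765 -0.549]
 [ 0.222 -0.502  0.836]
 [-0.916 -0.402  0.001]]
tip [ 0.6312 -0.0898  0.0327]
 shift in CURRENT tool axes (units): [0.922 0.54  0.15 ]  turn (units of 6deg): [-0.093 -0.029 -0.046]  P2 [ 0.5668 -0.1278  0.1691]
```

View pics/f.png

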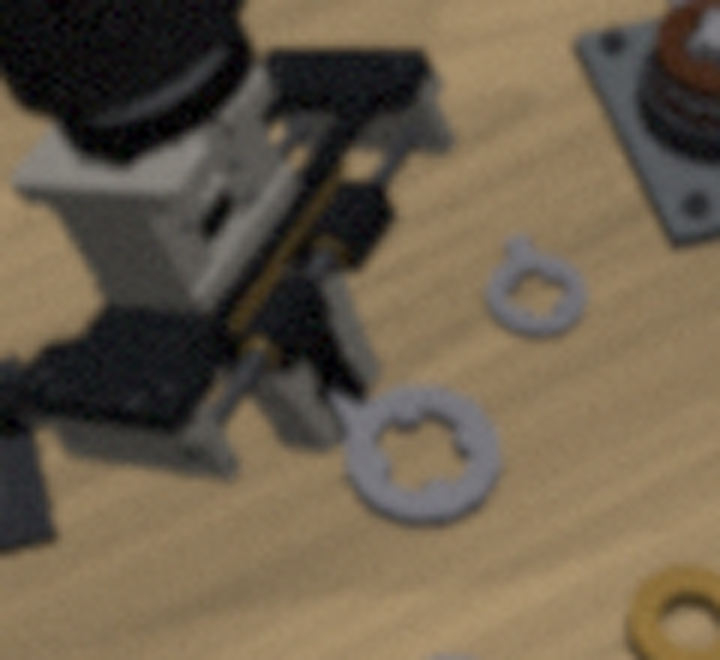

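Run:
```python
exec(open('chk.py').read())
P,M2=tgt((.665,-.052),-2.55,.0375,.0065,np.deg2rad(24)); delta(p,M,P,M2)
```

```text
13.0667 [ 0.5713 -0.1284  0.1966] [-0.    0.38 -0.37 -0.47 -0.52 -0.62] 0.013767424871605519 [-0.   0.7 -1.6]
[[ 0.336 -0.765 -0.549]
 [ 0.222 -0.502  0.836]
 [-0.915 -0.403  0.001]]
tip [ 0.6311 -0.0888  0.0337]
 shift in CURRENT tool axes (units): [1.172 0.065 0.449]  turn (units of 6deg): [-0.095 -0.029 -0.041]  P2 [ 0.5738 -0.1133  0.1691]
```

Request:
play_rows --steps '[{"gripper": 0.0, "tx": 0.3, "ty": 0.02, "tz": 0.11, "ax": -0.05, "ay": 0, "az": 0}, {"gripper": 0.0, "tx": 0.3, "ty": 0.02, "tz": 0.11, "ax": -0.05, "ay": -0.03, "az": -0.04}, {"gripper": 0.0, "tx": 0.3, "ty": 0.02, "tz": 0.11, "ax": 0, "ay": 0, "az": 0}, {"gripper": 0.0, "tx": 0.15, "ty": 0.01, "tz": 0.1, "ax": 0, "ay": 0, "az": 0}, {"gripper": 0.0, "tx": 0.1, "ty": 0.0, "tz": 0, "ax": 0, "ay": 0, "az": 0}, {"gripper": 0.0, "tx": 0, "ty": 0, "tz": 0, "ax": 0, "ay": 0, "az": 0}, {"gripper": 0.0, "tx": 0, "ty": 0, "tz": 0, "ax": 0, "ay": 0, "az": 0}]'

```text
t: 13.65
eef_pos: [0.5744, -0.1128, 0.1719]
ee_rot: [-1.577, 1.15, 0.59]
force: [0.9, -0.6, -1.0]
width: 0.0138
```

Run:
```python
exec(open('chk.py').read())
P,M2=tgt((.665,-.052),-2.55,.0375,.0065,np.deg2rad(24)); delta(p,M,P,M2)
```

```text
13.65 [ 0.5744 -0.1128  0.1719] [ 0.02  0.42 -0.37 -0.51 -0.47 -0.58] 0.013813793802699093 [ 0.9 -0.6 -1. ]
[[ 0.34  -0.755 -0.561]
 [ 0.227 -0.513  0.828]
 [-0.913 -0.409 -0.002]]
tip [ 0.6348 -0.0723  0.0095]
 shift in CURRENT tool axes (units): [ 0.089  0.075 -0.003]  turn (units of 6deg): [ 0.047 -0.005  0.021]  P2 [ 0.5738 -0.1133  0.1691]
```

Request:
play_rows --steps '[{"gripper": 0.0, "tx": 0.09, "ty": 0.05, "tz": 0, "ax": 0, "ay": 0, "az": 0}, {"gripper": 0.0, "tx": 0, "ty": 0, "tz": 0, "ax": 0, "ay": 0, "az": 0}, {"gripper": 0.4, "tx": 0, "ty": 0, "tz": 0, "ax": 0, "ay": 0, "az": 0}, {"gripper": 0.4, "tx": 0, "ty": 0, "tz": 0, "ax": 0, "ay": 0, "az": 0}, {"gripper": 0.4, "tx": 0, "ty": 0, "tz": 0, "ax": 0, "ay": 0, "az": 0}, {"gripper": 0.4, "tx": -0.4, "ty": -0.18, "tz": 0, "ax": 0, "ay": 0, "az": 0}, {"gripper": 0.4, "tx": -0.6, "ty": -0.27, "tz": 0, "ax": 0, "ay": 0, "az": 0}, {"gripper": 0.4, "tx": -0.8, "ty": -0.36, "tz": 0, "ax": 0, "ay": 0, "az": 0}, {"gripper": 0.4, "tx": -0.8, "ty": -0.36, "tz": 0, "ax": 0, "ay": 0, "az": 0}, {"gripper": 0.4, "tx": 0, "ty": 0, "tz": 0, "ax": -1, "ay": 0, "az": 0}, {"gripper": 0.4, "tx": 0, "ty": 0, "tz": 0, "ax": -1, "ay": 0, "az": 0}, {"gripper": 0.4, "tx": 0, "ty": 0, "tz": 0, "ax": -1, "ay": 0, "az": 0}, {"gripper": 0.4, "tx": 0, "ty": 0, "tz": 0, "ax": -1, "ay": 0, "az": 0}, {"gripper": 0.4, "tx": 0, "ty": 0, "tz": 0, "ax": -1, "ay": 0, "az": 0}, {"gripper": 0.4, "tx": 0, "ty": 0, "tz": 0, "ax": -1, "ay": 0, "az": 0}, {"gripper": 0.4, "tx": 0, "ty": 0, "tz": 0, "ax": -1, "ay": 0, "az": 0}, {"gripper": 0.4, "tx": 0, "ty": 0, "tz": 0, "ax": -1, "ay": 0, "az": 0}, {"gripper": 0.4, "tx": 0, "ty": 0, "tz": 0, "ax": -1, "ay": 0, "az": 0}, {"gripper": 0.4, "tx": 0, "ty": 0, "tz": 0, "ax": -1, "ay": 0, "az": 0}]'

```text
t: 15.23
eef_pos: [0.5741, -0.1131, 0.2416]
ee_rot: [-2.631, 1.149, 0.588]
force: [-0.1, 0.7, -0.1]
width: 0.0353
```

Request:
play_rows --steps '[{"gripper": 0.4, "tx": 0, "ty": 0, "tz": 0, "ax": -1, "ay": 0, "az": 0}, {"gripper": 0.4, "tx": 0, "ty": 0, "tz": 0, "ax": -1, "ay": 0, "az": 0}, {"gripper": 0.4, "tx": 0, "ty": 0, "tz": 0, "ax": -1, "ay": 0, "az": 0}, {"gripper": 0.4, "tx": 0, "ty": 0, "tz": 0, "ax": -1, "ay": 0, "az": 0}, {"gripper": 0.4, "tx": 0, "ty": 0, "tz": 0, "ax": -1, "ay": 0, "az": 0}, {"gripper": 0.4, "tx": 0, "ty": 0, "tz": 0, "ax": -1, "ay": 0, "az": 0}, {"gripper": 0.4, "tx": 0, "ty": 0, "tz": 0, "ax": -1, "ay": 0, "az": 0}, {"gripper": 0.4, "tx": 0, "ty": 0, "tz": 0, "ax": -1, "ay": 0, "az": 0}, {"gripper": 0.4, "tx": 0, "ty": 0, "tz": 0, "ax": -1, "ay": 0, "az": 0}, {"gripper": 0.4, "tx": 0, "ty": 0, "tz": 0, "ax": -1, "ay": 0, "az": 0}, {"gripper": 0.4, "tx": 0, "ty": 0, "tz": 0, "ax": -1, "ay": 0, "az": 0}, {"gripper": 0.4, "tx": 0, "ty": 0, "tz": 0, "ax": -1, "ay": 0, "az": 0}, {"gripper": 0.4, "tx": 0, "ty": 0, "tz": 0, "ax": -1, "ay": 0, "az": 0}, {"gripper": 0.4, "tx": 0, "ty": 0, "tz": 0, "ax": -1, "ay": 0, "az": 0}, {"gripper": 0.4, "tx": 0, "ty": 0, "tz": 0, "ax": -1, "ay": 0, "az": 0}, {"gripper": 0.4, "tx": 0, "ty": 0, "tz": 0, "ax": -1, "ay": 0, "az": 0}, {"gripper": 0.4, "tx": 0, "ty": 0, "tz": 0, "ax": -1, "ay": 0, "az": 0}, {"gripper": 0.4, "tx": 0, "ty": 0, "tz": 0, "ax": -1, "ay": 0, "az": 0}, {"gripper": 0.4, "tx": 0, "ty": 0, "tz": 0, "ax": -1, "ay": 0, "az": 0}, {"gripper": 0.4, "tx": 0, "ty": 0, "tz": 0, "ax": -1, "ay": 0, "az": 0}]'

```text
t: 16.9
eef_pos: [0.5741, -0.1131, 0.2417]
ee_rot: [1.558, 1.149, 0.588]
force: [-0.8, 1.1, 0.1]
width: 0.0349
```

Run:
```python
from fit import *
exec(open('chk.py').read())
for c in('scene','top'):
    f=optics.grab_frame(c)
    try: print(c,np.round(fit(c,f,.665,-.052,-2.55,0,.008,ths=(0,)),4))
    except Exception as e: print(e)
    cv2.imwrite(f'pics/g_{c}.png',cv2.resize(f[:,:,::-1],(784,588)))
a=cv2.imread('pics/g_scene.png')[150:500,150:650];b=cv2.imread('pics/g_top.png')[150:500,200:500]
cv2.imwrite('pics/g.png',np.hstack([a,b]))
```

```text
16.9 [ 0.5741 -0.1131  0.2417] [ 0.03  0.31 -0.36 -0.41 -0.57  2.44] 0.03492102540944753 [-0.8  1.1  0.1]
[[ 0.34   0.752  0.565]
 [ 0.227  0.517 -0.825]
 [-0.912  0.409  0.005]]
tip [ 0.6347 -0.0727  0.0792]
scene [ 6.65300e-01 -5.26000e-02 -2.50780e+00  9.05879e+01]
top [ 7.414000e-01 -6.470000e-02 -4.193000e+00  1.648252e+02]fit.py:31: RuntimeWarning: Mean of empty slice.
  return (e**2).mean()
  ret = ret.dtype.type(ret / rcount)
```

View pics/g.png

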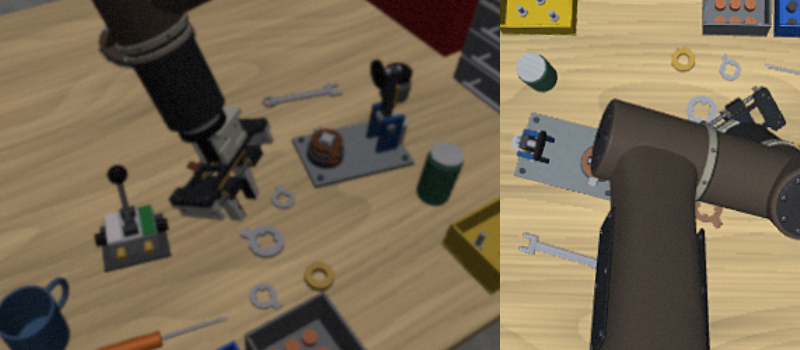

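```bash
cat > g2.py <<'E'
exec(open('chk.py').read())
F=np.diag([1,-1,-1.])
P,M2=tgt((.665,-.0523),-2.53,.042,.0047,np.deg2rad(14)); M2=M2@F; delta(p,M,P,M2,'now'); delta(p,M2,P,M2,'after turn')
E
python3 g2.py
```

```text
17.0 [ 0.5741 -0.1131  0.2415] [ 0.03  0.31 -0.36 -0.41 -0.57  2.44] 0.03521040763023315 [ 0.1 -1.1  0.5]
[[ 0.34   0.754  0.562]
 [ 0.227  0.514 -0.827]
 [-0.912  0.409  0.004]]
tip [ 0.6347 -0.0727  0.0791]
now shift in CURRENT tool axes (units): [ 2.737 -0.162  0.073]  turn (units of 6deg): [-0.122  0.079 -1.692]  P2 [ 0.5954 -0.1011  0.1774]
after turn shift in CURRENT tool axes (units): [2.722 0.322 0.096]  turn (units of 6deg): [0. 0. 0.]  P2 [ 0.5954 -0.1011  0.1774]
```

Request:
play_rows --steps '[{"gripper": 0.4, "tx": 0, "ty": 0, "tz": 0, "ax": -0.12, "ay": 0.08, "az": -0.85}, {"gripper": 0.4, "tx": 0, "ty": 0, "tz": 0, "ax": 0, "ay": 0, "az": -0.84}, {"gripper": 0.4, "tx": 0.6, "ty": 0.07, "tz": 0.02, "ax": 0, "ay": 0, "az": 0}, {"gripper": 0.4, "tx": 0.6, "ty": 0.07, "tz": 0.02, "ax": 0, "ay": 0, "az": 0}, {"gripper": 0.4, "tx": 0.6, "ty": 0.07, "tz": 0.02, "ax": 0, "ay": 0, "az": 0}, {"gripper": 0.4, "tx": 0.4, "ty": 0.05, "tz": 0.02, "ax": 0, "ay": 0, "az": 0}, {"gripper": 0.4, "tx": 0, "ty": 0, "tz": 0, "ax": 0, "ay": 0, "az": 0}, {"gripper": 0.4, "tx": 0, "ty": 0, "tz": 0, "ax": 0, "ay": 0, "az": 0}]'

```text
t: 17.67
eef_pos: [0.5913, -0.1035, 0.1887]
ee_rot: [1.577, 1.328, 0.615]
force: [0.3, -0.4, 0.1]
width: 0.0351
```

```bash
python3 g2.py
```

```text
17.6667 [ 0.5913 -0.1035  0.1887] [ 0.1   0.42 -0.39 -0.22 -0.56  2.25] 0.03507377057309085 [ 0.3 -0.4  0.1]
[[ 0.197  0.797  0.572]
 [ 0.139  0.555 -0.82 ]
 [-0.971  0.241 -0.002]]
tip [ 0.6263 -0.0787  0.0159]
now shift in CURRENT tool axes (units): [0.482 0.073 0.018]  turn (units of 6deg): [-0.032 -0.007  0.011]  P2 [ 0.5954 -0.1011  0.1774]
after turn shift in CURRENT tool axes (units): [0.482 0.073 0.018]  turn (units of 6deg): [0. 0. 0.]  P2 [ 0.5954 -0.1011  0.1774]
```

Request:
play_rows --newtons 50 --steps '[{"gripper": 0.4, "tx": 0.24, "ty": 0.04, "tz": 0.01, "ax": 0, "ay": 0, "az": 0}, {"gripper": 0.4, "tx": 0.24, "ty": 0.03, "tz": 0.01, "ax": 0, "ay": 0, "az": 0}, {"gripper": 0.4, "tx": 0, "ty": 0, "tz": 0, "ax": 0, "ay": 0, "az": 0}, {"gripper": 0.0, "tx": 0, "ty": 0, "tz": 0, "ax": 0, "ay": 0, "az": 0}, {"gripper": 0.0, "tx": 0, "ty": 0, "tz": 0, "ax": 0, "ay": 0, "az": 0}, {"gripper": 0.0, "tx": 0, "ty": 0, "tz": 0, "ax": 0, "ay": 0, "az": 0}, {"gripper": 0.0, "tx": 0, "ty": 0, "tz": 0, "ax": 0, "ay": 0, "az": 0}, {"gripper": 0.0, "tx": 0, "ty": 0, "tz": 0, "ax": 0, "ay": 0, "az": 0}]'

```text
t: 18.33
eef_pos: [0.5953, -0.1012, 0.1778]
ee_rot: [1.574, 1.327, 0.613]
force: [-0.0, -0.4, 1.4]
width: 0.013
```

```bash
python3 g2.py
python3 - <<'E'
from h import *
f=optics.grab_frame('scene'); cv2.imwrite('pics/h.png',cv2.resize(f[220:320,220:340,::-1],None,fx=6,fy=6,interpolation=cv2.INTER_CUBIC))
E
```

```text
18.3333 [ 0.5953 -0.1012  0.1778] [ 0.11  0.44 -0.38 -0.23 -0.54  2.26] 0.012969329121023093 [-0.  -0.4  1.4]
[[ 0.198  0.795  0.573]
 [ 0.139  0.556 -0.82 ]
 [-0.97   0.242 -0.001]]
tip [ 0.6306 -0.0764  0.0051]
now shift in CURRENT tool axes (units): [ 0.015 -0.002 -0.001]  turn (units of 6deg): [-0.016 -0.003  0.001]  P2 [ 0.5954 -0.1011  0.1774]
after turn shift in CURRENT tool axes (units): [ 0.015 -0.002 -0.001]  turn (units of 6deg): [0. 0. 0.]  P2 [ 0.5954 -0.1011  0.1774]
```

View pics/h.png

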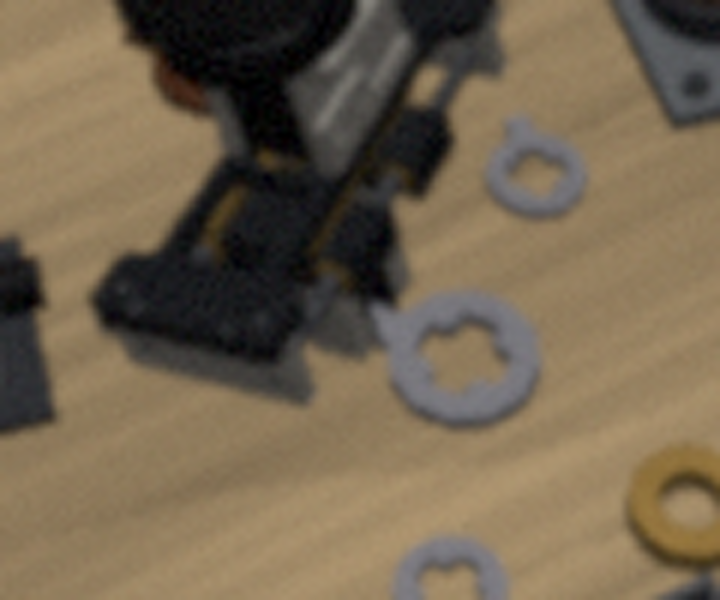

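```bash
cat > tr.py <<'E'
from kin import *
from plan import tgt,cur,delta
F=np.diag([1,-1,-1.]); t2=-.228+np.pi; yv=np.array([.226,.974]); HUB=np.array([.557,.146])
def place(dy,z,dx=0,tilt=14,s=.042,tip=.0047):
    P,m=tgt(HUB+dy*yv+dx*np.array([.974,-.226]),t2,s,z+tip,np.deg2rad(tilt)); return P,m@F
def trace(tag,P1,M1,P2,M2,q,n=8):
    me=0; rv=R.from_matrix(M1.T@M2).as_rotvec(); Q=[]
    for k in np.linspace(0,1,n+1):
        q,e=ik(P1+k*(P2-P1),M1@R.from_rotvec(k*rv).as_matrix(),q); me=max(me,e); Q.append(q)
    Q=np.array(Q); print(tag,q.round(2),'maxerr',round(me,4),'min',Q.min(0).round(2),'max',Q.max(0).round(2)); return q
E
python3 - <<'E'
from tr import *
s,p,M=cur(); q=s['q']
P1=p+[-.02,.08,.09]; q=trace('lift',p,M,P1,M,q)
PA,MA=place(-.1,.076)
q=trace('rot',P1,M,P1,MA,q)
q=trace('toA',P1,MA,PA,MA,q)
PB,MB=place(0,.076); q=trace('B',PA,MA,PB,MB,q); PS,_=place(0,.056); q=trace('seat',PB,MB,PS,MB,q)
delta(p,M,P1,MA,'lift'); delta(P1,MA,PA,MA,'toA'); delta(PA,MA,PB,MA,'AB'); delta(PB,MA,PS,MA,'BS')
E
```

```text
lift [ 0.27  0.27 -0.42 -0.14 -0.65  2.01] maxerr 0.0 min [ 0.1   0.27 -0.42 -0.23 -0.65  2.01] max [ 0.27  0.44 -0.39 -0.14 -0.54  2.26]
rot [ 0.33  0.26 -0.6   0.26 -0.52  0.79] maxerr 0.0 min [ 0.27  0.26 -0.6  -0.14 -0.65  0.79] max [ 0.33  0.27 -0.42  0.26 -0.52  2.01]
toA [ 0.62  0.1  -0.93  0.46 -0.42  0.32] maxerr 0.0 min [ 0.33  0.1  -0.93  0.26 -0.52  0.32] max [ 0.62  0.26 -0.6   0.46 -0.42  0.79]
B [ 0.77  0.17 -0.83  0.46 -0.48  0.18] maxerr 0.0 min [ 0.62  0.1  -0.93  0.46 -0.48  0.18] max [ 0.77  0.17 -0.83  0.46 -0.42  0.32]
seat [ 0.75  0.2  -0.87  0.53 -0.41  0.11] maxerr 0.0 min [ 0.75  0.17 -0.87  0.46 -0.48  0.11] max [ 0.77  0.2  -0.83  0.53 -0.41  0.18]
lift shift in CURRENT tool axes (units): [-3.206  2.013 -3.083]  turn (units of 6deg): [ 7.764e+00 -1.941e+00  3.000e-03]  P2 [ 0.5753 -0.0212  0.2678]
toA shift in CURRENT tool axes (units): [-0.804 -5.6   -2.35 ]  turn (units of 6deg): [0. 0. 0.]  P2 [0.4515 0.0678 0.2534]
AB shift in CURRENT tool axes (units): [-0. -0. -4.]  turn (units of 6deg): [0. 0. 0.]  P2 [0.4741 0.1652 0.2534]
BS shift in CURRENT tool axes (units): [ 0.776 -0.194  0.   ]  turn (units of 6deg): [0. 0. 0.]  P2 [0.4741 0.1652 0.2334]
```

Request:
play_rows --steps '[{"gripper": 0.0, "tx": -0.35, "ty": 0.09, "tz": 0, "ax": 0, "ay": 0, "az": 0}, {"gripper": 0.0, "tx": -0.4, "ty": 0.1, "tz": 0, "ax": 0, "ay": 0, "az": 0}, {"gripper": 0.0, "tx": -0.35, "ty": 0.26, "tz": -0.44, "ax": 0, "ay": 0, "az": 0}, {"gripper": 0.0, "tx": -0.35, "ty": 0.26, "tz": -0.44, "ax": 0, "ay": 0, "az": 0}, {"gripper": 0.0, "tx": -0.35, "ty": 0.26, "tz": -0.44, "ax": 0, "ay": 0, "az": 0}, {"gripper": 0.0, "tx": -0.35, "ty": 0.26, "tz": -0.44, "ax": 0, "ay": 0, "az": 0}, {"gripper": 0.0, "tx": -0.35, "ty": 0.26, "tz": -0.44, "ax": 0, "ay": 0, "az": 0}, {"gripper": 0.0, "tx": -0.35, "ty": 0.26, "tz": -0.44, "ax": 0, "ay": 0, "az": 0}, {"gripper": 0.0, "tx": -0.35, "ty": 0.26, "tz": -0.44, "ax": 0, "ay": 0, "az": 0}, {"gripper": 0.0, "tx": 0, "ty": 0, "tz": 0, "ax": 0, "ay": 0, "az": 0}]'

```text
t: 19.22
eef_pos: [0.5756, -0.0198, 0.2707]
ee_rot: [1.567, 1.323, 0.608]
force: [1.1, 0.8, -0.5]
width: 0.0128
```

Request:
play_rows --steps '[{"gripper": 0.0, "tx": 0, "ty": 0, "tz": 0, "ax": 0.44, "ay": -0.11, "az": 0}, {"gripper": 0.0, "tx": 0, "ty": 0, "tz": 0, "ax": 0.6, "ay": -0.15, "az": 0}, {"gripper": 0.0, "tx": 0, "ty": 0, "tz": 0, "ax": 0.6, "ay": -0.15, "az": 0}, {"gripper": 0.0, "tx": 0, "ty": 0, "tz": 0, "ax": 0.6, "ay": -0.15, "az": 0}, {"gripper": 0.0, "tx": 0, "ty": 0, "tz": 0, "ax": 0.6, "ay": -0.15, "az": 0}, {"gripper": 0.0, "tx": 0, "ty": 0, "tz": 0, "ax": 0.6, "ay": -0.15, "az": 0}, {"gripper": 0.0, "tx": 0, "ty": 0, "tz": 0, "ax": 0.6, "ay": -0.15, "az": 0}, {"gripper": 0.0, "tx": 0, "ty": 0, "tz": 0, "ax": 0.6, "ay": -0.15, "az": 0}, {"gripper": 0.0, "tx": 0, "ty": 0, "tz": 0, "ax": 0.6, "ay": -0.15, "az": 0}, {"gripper": 0.0, "tx": 0, "ty": 0, "tz": 0, "ax": 0.6, "ay": -0.15, "az": 0}, {"gripper": 0.0, "tx": 0, "ty": 0, "tz": 0, "ax": 0.6, "ay": -0.15, "az": 0}, {"gripper": 0.0, "tx": 0, "ty": 0, "tz": 0, "ax": 0.6, "ay": -0.15, "az": 0}, {"gripper": 0.0, "tx": 0, "ty": 0, "tz": 0, "ax": 0.6, "ay": -0.15, "az": 0}, {"gripper": 0.0, "tx": 0, "ty": 0, "tz": 0, "ax": 0.12, "ay": -0.03, "az": 0}, {"gripper": 0.0, "tx": 0, "ty": 0, "tz": 0, "ax": 0, "ay": 0, "az": 0}]'

```text
t: 20.47
eef_pos: [0.5753, -0.0215, 0.2676]
ee_rot: [1.569, 1.327, -0.228]
force: [0.0, 0.4, -1.0]
width: 0.013
```

```bash
cat > pl.py <<'E'
from ov import *
from tr import *
s,p_,M=cur(); print(s['t'],p_.round(4),s['q'].round(3),s['width'],s['force'].round(1))
def plate_pose():  # predicted plate from hand
    t=-np.array([M[0,1],M[1,1]]); yaw=np.arctan2(t[1],t[0]); tip=p_+.178*M[:,0]
    t/=np.linalg.norm(t); c=tip[:2]-.042*t; return c[0],c[1],yaw,tip[2]-.0047
pp=plate_pose(); print('plate pred',np.round(pp,4))
E
python3 - <<'E'
from pl import *
PA,MA=place(-.1,.076); delta(p_,M,PA,MA,'toA')
f=optics.grab_frame('scene'); 
overlay('scene',f,[(xf(outline(),*pp[:3]),pp[3]+.008,(0,255,0)),(xf(TAB,*pp[:3]),pp[3]+.008,(0,255,0))],(230,180,360,290),6,'pics/i.png')
E
```

```text
20.4667 [ 0.5753 -0.0215  0.2676] [ 0.338  0.26  -0.6    0.264 -0.519  0.789] 0.013048575919909763 [ 0.   0.4 -1. ]
plate pred [ 0.658  -0.0407  2.9149  0.0901]
toA shift in CURRENT tool axes (units): [-0.808 -5.596 -2.369]  turn (units of 6deg): [0.012 0.001 0.006]  P2 [0.4515 0.0678 0.2534]
```

View pics/i.png

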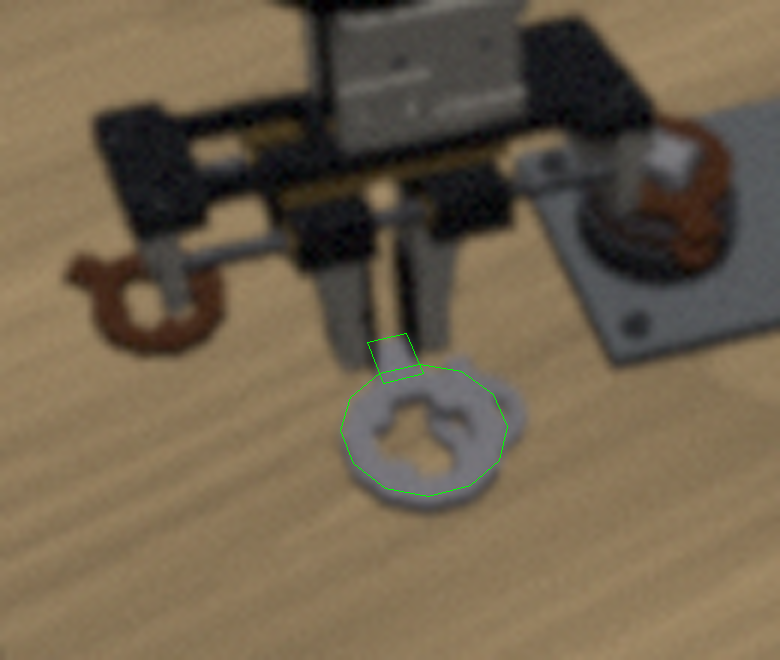

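Request:
play_rows --steps '[{"gripper": 0.0, "tx": -0.08, "ty": -0.56, "tz": -0.24, "ax": 0, "ay": 0, "az": 0}, {"gripper": 0.0, "tx": -0.08, "ty": -0.56, "tz": -0.24, "ax": 0, "ay": 0, "az": 0}, {"gripper": 0.0, "tx": -0.08, "ty": -0.56, "tz": -0.24, "ax": 0, "ay": 0, "az": 0}, {"gripper": 0.0, "tx": -0.08, "ty": -0.56, "tz": -0.24, "ax": 0, "ay": 0, "az": 0}, {"gripper": 0.0, "tx": -0.08, "ty": -0.56, "tz": -0.24, "ax": 0, "ay": 0, "az": 0}, {"gripper": 0.0, "tx": -0.08, "ty": -0.56, "tz": -0.24, "ax": 0, "ay": 0, "az": 0}, {"gripper": 0.0, "tx": -0.08, "ty": -0.56, "tz": -0.24, "ax": 0, "ay": 0, "az": 0}, {"gripper": 0.0, "tx": -0.08, "ty": -0.56, "tz": -0.24, "ax": 0, "ay": 0, "az": 0}, {"gripper": 0.0, "tx": -0.08, "ty": -0.56, "tz": -0.24, "ax": 0, "ay": 0, "az": 0}, {"gripper": 0.0, "tx": -0.09, "ty": -0.56, "tz": -0.2, "ax": 0, "ay": 0, "az": 0}, {"gripper": 0.0, "tx": 0, "ty": 0, "tz": 0, "ax": 0, "ay": 0, "az": 0}]'

```text
t: 21.43
eef_pos: [0.45, 0.0681, 0.2533]
ee_rot: [1.569, 1.327, -0.226]
force: [-0.8, -0.5, -0.4]
width: 0.0128
```

Run:
```python
from pl import *
PA,MA=place(-.1,.076); delta(p_,M,PA,MA,'toA'); PB,MB=place(0,.076); delta(p_,M,PB,MB,'toB')
f=optics.grab_frame('scene'); 
overlay('scene',f,[(xf(outline(),*pp[:3]),pp[3]+.008,(0,255,0)),(xf(TAB,*pp[:3]),pp[3]+.008,(0,255,0))],(230,120,420,270),4,'pics/j.png')
```

```text
21.4333 [0.45   0.0681 0.2533] [ 0.627  0.096 -0.921  0.45  -0.431  0.319] 0.012768641081569367 [-0.8 -0.5 -0.4]
plate pred [0.5327 0.0491 2.9166 0.0758]
toA shift in CURRENT tool axes (units): [ 0.01   0.063 -0.002]  turn (units of 6deg): [ 0.028 -0.004  0.008]  P2 [0.4515 0.0678 0.2534]
toB shift in CURRENT tool axes (units): [ 0.012  0.074 -4.001]  turn (units of 6deg): [ 0.028 -0.004  0.008]  P2 [0.4741 0.1652 0.2534]
```

View pics/j.png

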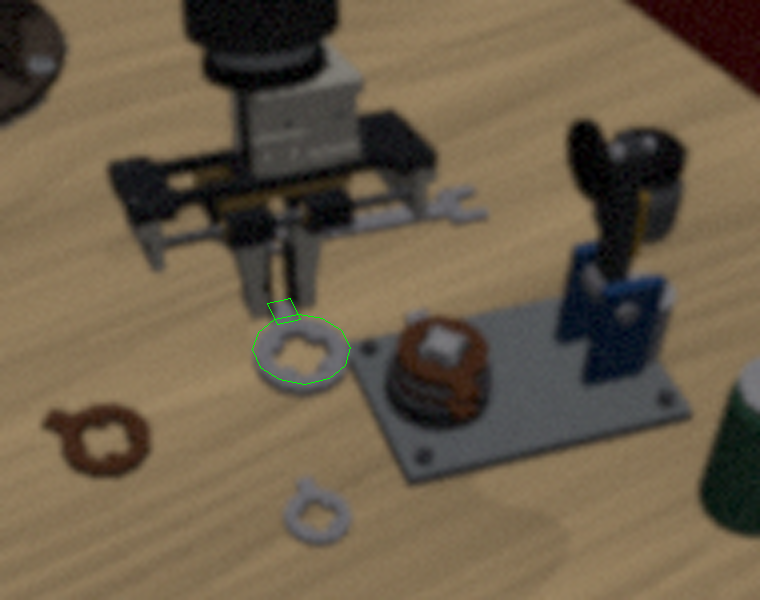

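Request:
play_rows --steps '[{"gripper": 0.0, "tx": 0, "ty": 0.07, "tz": -0.4, "ax": 0.03, "ay": 0, "az": 0}, {"gripper": 0.0, "tx": 0, "ty": 0, "tz": -0.5, "ax": 0, "ay": 0, "az": 0}, {"gripper": 0.0, "tx": 0, "ty": 0, "tz": -0.5, "ax": 0, "ay": 0, "az": 0}, {"gripper": 0.0, "tx": 0, "ty": 0, "tz": -0.5, "ax": 0, "ay": 0, "az": 0}, {"gripper": 0.0, "tx": 0, "ty": 0, "tz": -0.5, "ax": 0, "ay": 0, "az": 0}, {"gripper": 0.0, "tx": 0, "ty": 0, "tz": -0.3, "ax": 0, "ay": 0, "az": 0}, {"gripper": 0.0, "tx": 0, "ty": 0, "tz": 0, "ax": 0, "ay": 0, "az": 0}]'

```text
t: 22.07
eef_pos: [0.4694, 0.1353, 0.2536]
ee_rot: [1.574, 1.327, -0.226]
force: [1.0, 0.2, -0.8]
width: 0.0133
```

Run:
```python
from pl import *
PB,MB=place(0,.076); delta(p_,M,PB,MB,'toB')
f=optics.grab_frame('scene'); 
overlay('scene',f,[(xf(outline(),*pp[:3]),pp[3]+.008,(0,255,0)),(xf(TAB,*pp[:3]),pp[3]+.008,(0,255,0))],(270,120,420,240),5,'pics/k.png')
f=optics.grab_frame('top'); cv2.imwrite('pics/kt.png',cv2.resize(f[150:290,110:310,::-1],None,fx=4,fy=4,interpolation=cv2.INTER_CUBIC))
```

```text
22.0667 [0.4694 0.1353 0.2536] [ 0.729  0.154 -0.849  0.454 -0.466  0.216] 0.013261016658990028 [ 1.   0.2 -0.8]
plate pred [0.5522 0.1161 2.9127 0.0762]
toB shift in CURRENT tool axes (units): [-0.011 -0.086 -1.21 ]  turn (units of 6deg): [-0.009 -0.005  0.003]  P2 [0.4741 0.1652 0.2534]
```

View pics/k.png

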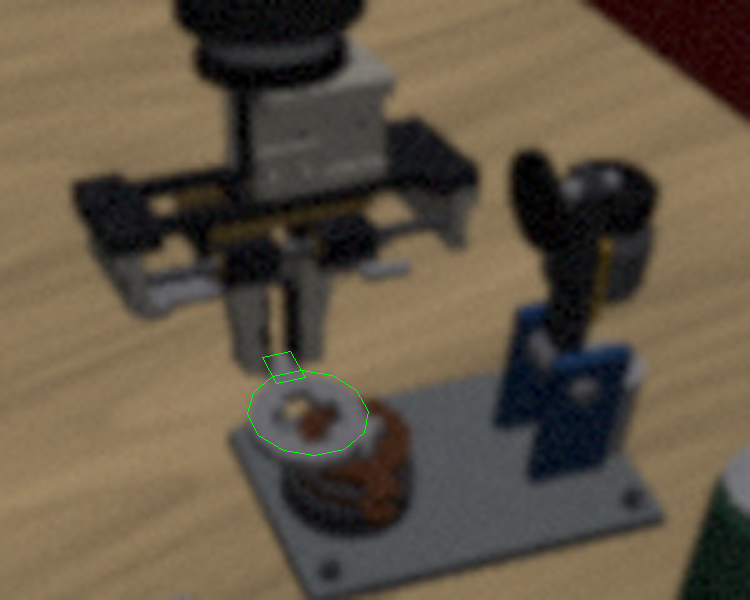

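View pics/kt.png

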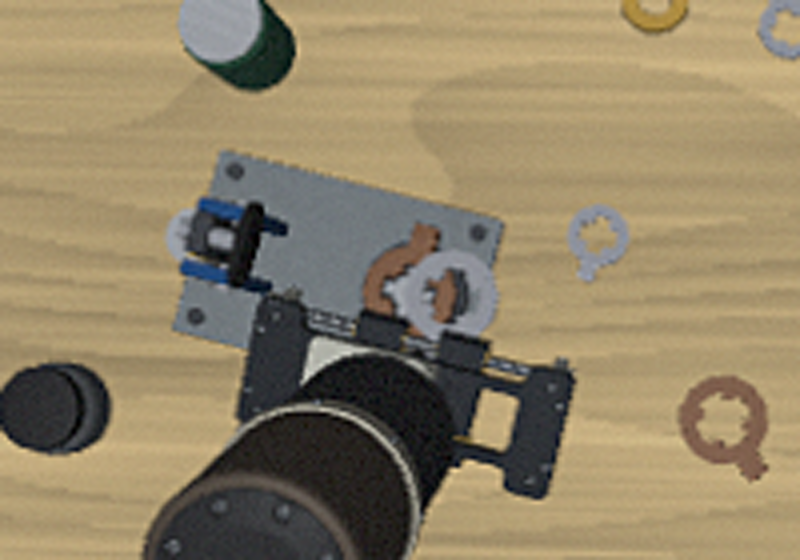

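Request:
play_rows --steps '[{"gripper": 0.0, "tx": 0.3, "ty": -0.1, "tz": 0, "ax": 0, "ay": 0, "az": 0}, {"gripper": 0.0, "tx": 0, "ty": -0.06, "tz": -0.25, "ax": 0, "ay": 0, "az": 0}, {"gripper": 0.0, "tx": 0, "ty": 0, "tz": -0.3, "ax": 0, "ay": 0, "az": 0}, {"gripper": 0.0, "tx": 0, "ty": 0, "tz": -0.25, "ax": 0, "ay": 0, "az": 0}, {"gripper": 0.0, "tx": 0, "ty": 0, "tz": 0, "ax": 0, "ay": 0, "az": 0}]'

```text
t: 22.58
eef_pos: [0.4719, 0.1547, 0.246]
ee_rot: [1.578, 1.326, -0.223]
force: [-0.1, 0.0, -0.3]
width: 0.0129
```

```bash
cat > v.py <<'E'
from pl import *
import sys
n=sys.argv[1]
PB,MB=place(0,.068); delta(p_,M,PB,MB,'toB'); PS,MS=place(0,.056); delta(p_,M,PS,MS,'toSeat')
f=optics.grab_frame('scene'); 
overlay('scene',f,[(xf(outline(),*pp[:3]),pp[3]+.008,(0,255,0)),(xf(TAB,*pp[:3]),pp[3]+.008,(0,255,0))],(290,130,410,230),4,'pics/a1.png')
g=optics.grab_frame('top'); cv2.imwrite('pics/a2.png',cv2.resize(g[170:270,140:250,::-1],None,fx=4,fy=4,interpolation=cv2.INTER_CUBIC)[:400])
a=cv2.imread('pics/a1.png');b=cv2.imread('pics/a2.png'); cv2.imwrite(f'pics/{n}.png',np.hstack([a,b])[:, :800] if 0 else cv2.resize(np.hstack([a,b]),(800,348)))
E
python3 v.py l
```

```text
22.5833 [0.4719 0.1547 0.246 ] [ 0.754  0.179 -0.847  0.479 -0.451  0.164] 0.012930268000699777 [-0.1  0.  -0.3]
plate pred [0.5549 0.1356 2.9116 0.0686]
toB shift in CURRENT tool axes (units): [ 0.021 -0.015 -0.429]  turn (units of 6deg): [-0.018 -0.012 -0.002]  P2 [0.4741 0.1652 0.2454]
toSeat shift in CURRENT tool axes (units): [ 0.487 -0.131 -0.428]  turn (units of 6deg): [-0.018 -0.012 -0.002]  P2 [0.4741 0.1652 0.2334]
```

View pics/l.png

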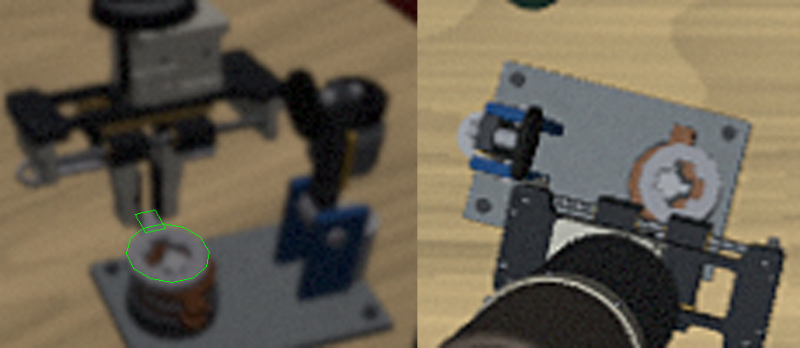

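Request:
play_rows --steps '[{"gripper": 0.0, "tx": 0.02, "ty": -0.01, "tz": -0.15, "ax": 0, "ay": 0, "az": 0}, {"gripper": 0.0, "tx": 0, "ty": 0, "tz": -0.15, "ax": 0, "ay": 0, "az": 0}, {"gripper": 0.0, "tx": 0, "ty": 0, "tz": -0.13, "ax": 0, "ay": 0, "az": 0}, {"gripper": 0.0, "tx": 0, "ty": 0, "tz": 0, "ax": 0, "ay": 0, "az": 0}, {"gripper": 0.0, "tx": 0, "ty": 0, "tz": 0, "ax": 0, "ay": 0, "az": 0}]'

```text
t: 23.1
eef_pos: [0.4736, 0.1639, 0.2449]
ee_rot: [1.573, 1.327, -0.228]
force: [-0.5, -0.2, -1.3]
width: 0.0128
```

```bash
python3 v.py m
python3 - <<'E'
from h import *
f=optics.grab_frame('scene');a=cv2.resize(f[180:230,315:365,::-1],None,fx=8,fy=8,interpolation=cv2.INTER_CUBIC)
g=optics.grab_frame('top');b=cv2.resize(g[195:245,190:240,::-1],None,fx=8,fy=8,interpolation=cv2.INTER_CUBIC)
cv2.imwrite('pics/m2.png',np.hstack([a,b]))
E
```

```text
23.1 [0.4736 0.1639 0.2449] [ 0.767  0.189 -0.838  0.478 -0.455  0.151] 0.012827035615366918 [-0.5 -0.2 -1.3]
plate pred [0.5563 0.1446 2.911  0.0675]
toB shift in CURRENT tool axes (units): [-0.017  0.015 -0.056]  turn (units of 6deg): [-0.024  0.001  0.007]  P2 [0.4741 0.1652 0.2454]
toSeat shift in CURRENT tool axes (units): [ 0.448 -0.101 -0.055]  turn (units of 6deg): [-0.024  0.001  0.007]  P2 [0.4741 0.1652 0.2334]
```

View pics/m.png

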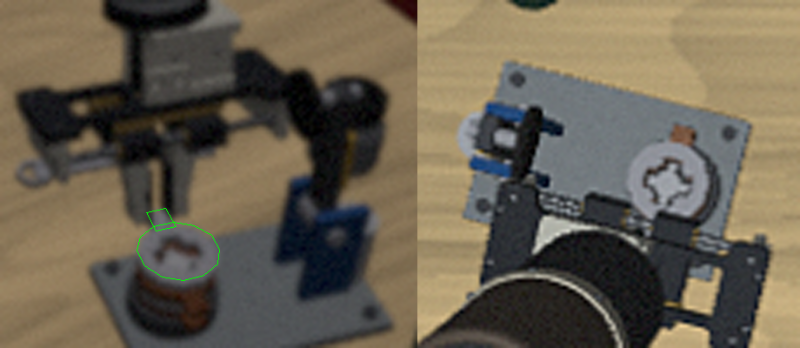

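View pics/m2.png

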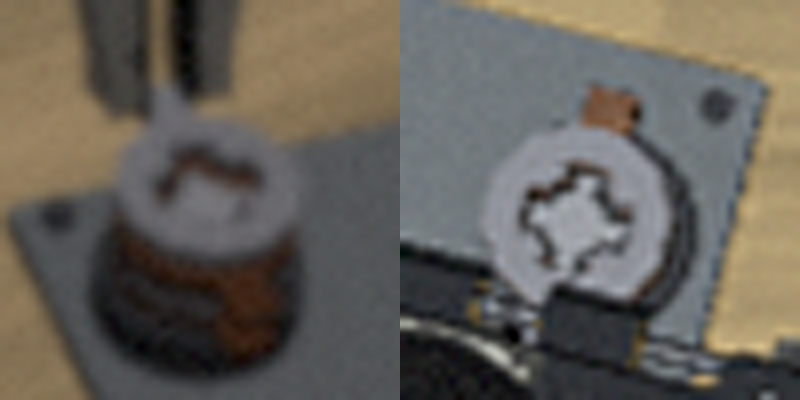

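Request:
play_rows --steps '[{"gripper": 0.0, "tx": 0.11, "ty": -0.02, "tz": -0.05, "ax": 0, "ay": 0, "az": 0}, {"gripper": 0.0, "tx": 0.11, "ty": -0.03, "tz": 0, "ax": 0, "ay": 0, "az": 0}, {"gripper": 0.0, "tx": 0.11, "ty": -0.03, "tz": 0, "ax": 0, "ay": 0, "az": 0}, {"gripper": 0.0, "tx": 0.06, "ty": -0.01, "tz": 0, "ax": 0, "ay": 0, "az": 0}, {"gripper": 0.0, "tx": 0, "ty": 0, "tz": 0, "ax": 0, "ay": 0, "az": 0}]'

```text
t: 23.72
eef_pos: [0.4739, 0.1648, 0.2344]
ee_rot: [1.57, 1.328, -0.231]
force: [-0.7, 1.1, -0.3]
width: 0.0126
```

```bash
python3 v.py n
python3 - <<'E'
from h import *
f=optics.grab_frame('scene');a=cv2.resize(f[180:230,315:365,::-1],None,fx=8,fy=8,interpolation=cv2.INTER_CUBIC)
g=optics.grab_frame('top');b=cv2.resize(g[195:245,190:240,::-1],None,fx=8,fy=8,interpolation=cv2.INTER_CUBIC)
cv2.imwrite('pics/n2.png',np.hstack([a,b]))
E
```

```text
23.7167 [0.4739 0.1648 0.2344] [ 0.761  0.205 -0.858  0.515 -0.422  0.117] 0.012587617250629918 [-0.7  1.1 -0.3]
plate pred [0.5565 0.1454 2.911  0.0569]
toB shift in CURRENT tool axes (units): [-0.427  0.112 -0.02 ]  turn (units of 6deg): [-0.024  0.007  0.011]  P2 [0.4741 0.1652 0.2454]
toSeat shift in CURRENT tool axes (units): [ 0.039 -0.003 -0.02 ]  turn (units of 6deg): [-0.024  0.007  0.011]  P2 [0.4741 0.1652 0.2334]
```

View pics/n2.png

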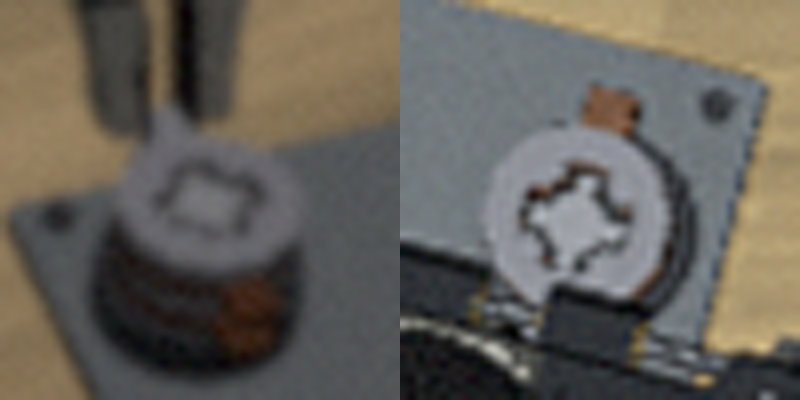

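Request:
play_rows --steps '[{"gripper": 0.0, "tx": 0.04, "ty": -0.01, "tz": -0.02, "ax": 0, "ay": 0, "az": 0}, {"gripper": 0.0, "tx": 0, "ty": 0, "tz": 0, "ax": 0, "ay": 0, "az": 0}, {"gripper": 0.2, "tx": 0, "ty": 0, "tz": 0, "ax": 0, "ay": 0, "az": 0}, {"gripper": 0.35, "tx": 0, "ty": 0, "tz": 0, "ax": 0, "ay": 0, "az": 0}, {"gripper": 0.35, "tx": 0, "ty": 0, "tz": 0, "ax": 0, "ay": 0, "az": 0}, {"gripper": 0.35, "tx": 0, "ty": 0, "tz": 0, "ax": 0, "ay": 0, "az": 0}]'

```text
t: 24.42
eef_pos: [0.4741, 0.1655, 0.234]
ee_rot: [1.574, 1.327, -0.227]
force: [-1.1, 0.6, -0.2]
width: 0.0291
```

```bash
python3 v.py o
python3 - <<'E'
from h import *
f=optics.grab_frame('scene');a=cv2.resize(f[180:230,315:365,::-1],None,fx=8,fy=8,interpolation=cv2.INTER_CUBIC)
g=optics.grab_frame('top');b=cv2.resize(g[195:245,190:240,::-1],None,fx=8,fy=8,interpolation=cv2.INTER_CUBIC)
cv2.imwrite('pics/o2.png',np.hstack([a,b]))
E
```

```text
24.4167 [0.4741 0.1655 0.234 ] [ 0.761  0.207 -0.859  0.518 -0.419  0.114] 0.029078885528058568 [-1.1  0.6 -0.2]
plate pred [0.5569 0.1462 2.9109 0.0566]
toB shift in CURRENT tool axes (units): [-0.443  0.113  0.01 ]  turn (units of 6deg): [-0.025 -0.002  0.005]  P2 [0.4741 0.1652 0.2454]
toSeat shift in CURRENT tool axes (units): [ 0.023 -0.003  0.011]  turn (units of 6deg): [-0.025 -0.002  0.005]  P2 [0.4741 0.1652 0.2334]
```

View pics/o2.png

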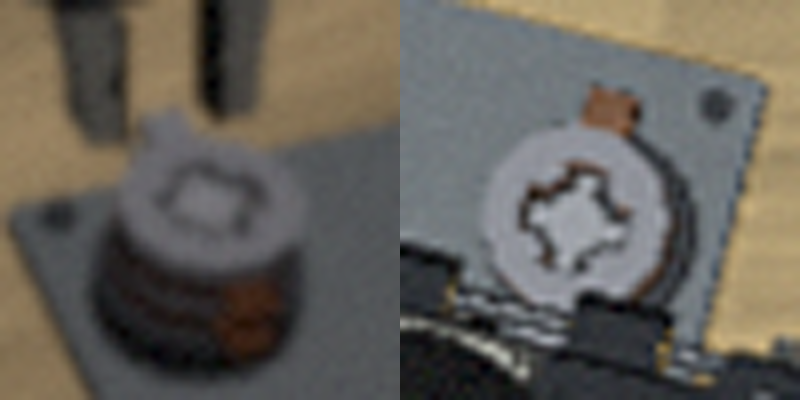

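Request:
play_rows --steps '[{"gripper": 0.35, "tx": -0.28, "ty": 0.07, "tz": 0, "ax": 0, "ay": 0, "az": 0}, {"gripper": 0.35, "tx": -0.3, "ty": 0.07, "tz": 0, "ax": 0, "ay": 0, "az": 0}, {"gripper": 0.35, "tx": 0, "ty": 0, "tz": 0.4, "ax": 0, "ay": 0, "az": 0}, {"gripper": 0.35, "tx": 0, "ty": 0, "tz": 0.6, "ax": 0, "ay": 0, "az": 0}, {"gripper": 0.35, "tx": 0, "ty": 0, "tz": 0.8, "ax": 0, "ay": 0, "az": 0}, {"gripper": 0.0, "tx": 0, "ty": 0, "tz": 0.8, "ax": 0, "ay": 0, "az": 0}, {"gripper": 0.0, "tx": 0, "ty": 0, "tz": 0.8, "ax": 0, "ay": 0, "az": 0}, {"gripper": 0.0, "tx": 0, "ty": 0, "tz": 0.6, "ax": 0, "ay": 0, "az": 0}, {"gripper": 0.0, "tx": 0, "ty": 0, "tz": 0, "ax": 0, "ay": 0, "az": 0}]'

```text
t: 25.37
eef_pos: [0.4489, 0.0644, 0.2478]
ee_rot: [1.566, 1.329, -0.238]
force: [-2.1, 0.1, -0.7]
width: 0.0094
```

Run:
```python
from pl import *
f=optics.grab_frame('scene'); g=optics.grab_frame('top')
H=(.557,.146,-.228+np.pi)
for c,im in(('scene',f),('top',g)):
    for n in ('lever_ball','valve'):
        for r in finder.pinpoint(n,c)[:1]: print(c,n,r['confidence'],np.round(r['location'],1),at_z(c,*r['location'],.177 if n=='lever_ball' else 0).round(4))
L=[]
for c,im,box in(('scene',f,(310,175,370,230)),('top',g,(185,195,245,250))):
    overlay(c,im,[(xf(outline(),*H),.064,(0,255,0)),(xf(TAB,*H),.064,(0,255,0))],box,6,'pics/t.png'); L.append(cv2.imread('pics/t.png'))
for c,im,box in(('scene',f,(165,215,235,300)),('top',g,(320,195,390,260))):
    l,t,r,b=box; L.append(cv2.resize(im[t:b,l:r,::-1],None,fx=4,fy=4,interpolation=cv2.INTER_CUBIC))
h=340; out=np.zeros((700,800,3),np.uint8)
out[:330,:360]=L[0];out[:330,370:730]=L[1];out[340:680,:280]=L[2];out[340:600,370:650]=L[3]
cv2.imwrite('pics/p.png',out[:,:800][:600] if 0 else cv2.resize(out,(680,595)))
```

```text
25.3667 [0.4489 0.0644 0.2478] [ 0.618  0.103 -0.934  0.467 -0.413  0.302] 0.009406230414160369 [-2.1  0.1 -0.7]
plate pred [0.5312 0.0446 2.908  0.0703]
scene lever_ball 0.88 [231.9 187.7] [ 0.5518 -0.2498  0.177 ]
scene valve 0.71 [281.1 201.8] [ 0.5536 -0.2501  0.    ]
top lever_ball 0.68 [226.8 367.8] [ 0.5476 -0.2434  0.177 ]
top valve 0.83 [225. 354.] [ 0.5613 -0.2415  0.    ]
```

View pics/p.png

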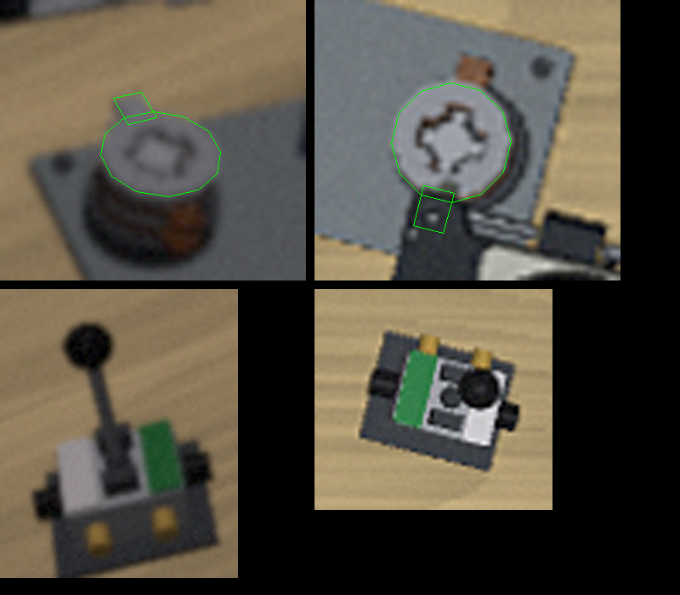

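Run:
```python
from h import *
for c,(r0,r1,c0,c1) in(('scene',(222,241,180,201)),('top',(214,234,357,379))):
    f=optics.grab_frame(c)[r0:r1,c0:c1].max(2).astype(float); m=(f<60); n,l,st,ce=cv2.connectedComponentsWithStats(m.astype(np.uint8)); k=1+np.argmax(st[1:,4]); p=ce[k]+[c0,r0]; print(c,st[k],p, at_z(c,p[1],p[0],.177).round(4))
```

```text
scene [  4   4  14  15 151] [190.67549669 232.1192053 ] [ 0.5554 -0.2446  0.177 ]
top [  0   4  17  12 128] [366.71875 224.125  ] [ 0.554  -0.2408  0.177 ]
```

```bash
cat > lv.py <<'E'
from tr import *
import telemetry_dummy if False else None
E
cat > lv.py <<'E'
from tr import *
VY=np.array([-np.sin(-.25),np.cos(-.25)]); BALL=np.array([.554,-.2425])
def pose(dy,tipz,dx=0):
    vx=np.array([VY[1],-VY[0]])
    z=-np.r_[vx,0]; x=np.array([0,0,-1.]); y=np.cross(z,x); M=np.c_[x,y,z]
    c=BALL+dy*VY+dx*vx; return np.array([*c,tipz+.178]),M
E
python3 - <<'E'
from lv import *
s,p,M=cur(); q=s['q']; print(M.round(3))
U=R.from_rotvec([0,0,-np.deg2rad(14)]).as_matrix(); MV=M@U; print(MV.round(3))
P1=p+[.03,0,.16]; P2,M2=pose(-.055,.232); P3,_=pose(-.055,.150); P4,_=pose(.03,.150)
q=trace('up',p,M,P1,M,q); q=trace('untilt',P1,M,P1,MV,q); q=trace('mv',P1,MV,P2,MV,q); q=trace('rot',P2,MV,P2,M2,q,16); q=trace('dn',P2,M2,P3,M2,q); q=trace('push',P3,M2,P4,M2,q)
delta(p,M,P1,M,'up'); delta(P1,MV,P2,M2,'mv+rot'); delta(P2,M2,P3,M2,'dn'); delta(P3,M2,P4,M2,'push')
E
```

```text
[[ 0.235  0.945 -0.228]
 [-0.054 -0.221 -0.974]
 [-0.97   0.241 -0.001]]
[[-0.001  0.974 -0.228]
 [ 0.001 -0.228 -0.974]
 [-1.    -0.001 -0.001]]
up [ 0.61 -0.03 -0.57  0.24 -0.88  0.59] maxerr 0.0 min [ 0.61 -0.03 -0.94  0.24 -0.88  0.3 ] max [ 0.63  0.1  -0.57  0.47 -0.41  0.59]
untilt [ 0.54  0.04 -0.39 -0.   -1.14  0.8 ] maxerr 0.0 min [ 0.54 -0.03 -0.57 -0.   -1.14  0.59] max [ 0.61  0.04 -0.39  0.24 -0.88  0.8 ]
mv [-0.19  0.26 -0.12 -0.   -1.2   1.53] maxerr 0.0 min [-0.19  0.04 -0.39 -0.   -1.2   0.8 ] max [ 0.54  0.26 -0.12 -0.   -1.14  1.53]
rot [-0.19  0.26 -0.12  0.   -1.19 -0.06] maxerr 0.0 min [-0.19  0.26 -0.12 -0.   -1.2  -0.06] max [-0.19  0.26 -0.12  0.   -1.19  1.53]
dn [-0.19  0.32 -0.23 -0.   -1.02 -0.06] maxerr 0.0 min [-0.19  0.26 -0.23 -0.   -1.19 -0.06] max [-0.19  0.32 -0.12  0.   -1.02 -0.06]
push [-0.04  0.3  -0.26 -0.   -1.01 -0.21] maxerr 0.0 min [-0.19  0.3  -0.26 -0.   -1.02 -0.21] max [-0.04  0.32 -0.23 -0.   -1.01 -0.06]
up shift in CURRENT tool axes (units): [-5.929  2.678 -0.277]  turn (units of 6deg): [0. 0. 0.]  P2 [0.4812 0.0685 0.4086]
mv+rot shift in CURRENT tool axes (units): [-0.066  5.627 13.648]  turn (units of 6deg): [1.519e+01 1.000e-03 1.000e-02]  P2 [ 0.5404 -0.2958  0.41  ]
dn shift in CURRENT tool axes (units): [3.28 0.   0.  ]  turn (units of 6deg): [0. 0. 0.]  P2 [ 0.5404 -0.2958  0.328 ]
push shift in CURRENT tool axes (units): [ 0.  -3.4  0. ]  turn (units of 6deg): [0. 0. 0.]  P2 [ 0.5614 -0.2134  0.328 ]
```

Request:
play_rows --steps '[{"gripper": 0, "tx": -0.85, "ty": 0.38, "tz": -0.04, "ax": 0, "ay": 0, "az": 0}, {"gripper": 0, "tx": -0.85, "ty": 0.38, "tz": -0.04, "ax": 0, "ay": 0, "az": 0}, {"gripper": 0, "tx": -0.85, "ty": 0.38, "tz": -0.04, "ax": 0, "ay": 0, "az": 0}, {"gripper": 0, "tx": -0.85, "ty": 0.38, "tz": -0.04, "ax": 0, "ay": 0, "az": 0}, {"gripper": 0, "tx": -0.85, "ty": 0.38, "tz": -0.04, "ax": 0, "ay": 0, "az": 0}, {"gripper": 0, "tx": -0.85, "ty": 0.38, "tz": -0.04, "ax": 0, "ay": 0, "az": 0}, {"gripper": 0, "tx": -0.85, "ty": 0.38, "tz": -0.04, "ax": 0, "ay": 0, "az": 0}, {"gripper": 0, "tx": 0, "ty": 0, "tz": 0, "ax": 0, "ay": 0, "az": -0.8}, {"gripper": 0, "tx": 0, "ty": 0, "tz": 0, "ax": 0, "ay": 0, "az": -0.8}, {"gripper": 0, "tx": 0, "ty": 0, "tz": 0, "ax": 0, "ay": 0, "az": -0.73}, {"gripper": 0, "tx": 0, "ty": 0, "tz": 0, "ax": 0, "ay": 0, "az": 0}]'

```text
t: 26.68
eef_pos: [0.4817, 0.0691, 0.4091]
ee_rot: [-1.861, 1.567, 2.621]
force: [0.8, 0.3, 0.1]
width: 0.0003
```

Request:
play_rows --steps '[{"gripper": 0, "tx": 0, "ty": 0.35, "tz": 0.85, "ax": 0, "ay": 0, "az": 0}, {"gripper": 0, "tx": 0, "ty": 0.35, "tz": 0.85, "ax": 0, "ay": 0, "az": 0}, {"gripper": 0, "tx": 0, "ty": 0.35, "tz": 0.85, "ax": 0, "ay": 0, "az": 0}, {"gripper": 0, "tx": 0, "ty": 0.35, "tz": 0.85, "ax": 0, "ay": 0, "az": 0}, {"gripper": 0, "tx": 0, "ty": 0.35, "tz": 0.85, "ax": 0, "ay": 0, "az": 0}, {"gripper": 0, "tx": 0, "ty": 0.35, "tz": 0.85, "ax": 0, "ay": 0, "az": 0}, {"gripper": 0, "tx": 0, "ty": 0.35, "tz": 0.85, "ax": 0, "ay": 0, "az": 0}, {"gripper": 0, "tx": 0, "ty": 0.35, "tz": 0.85, "ax": 0, "ay": 0, "az": 0}, {"gripper": 0, "tx": 0, "ty": 0.35, "tz": 0.85, "ax": 0, "ay": 0, "az": 0}, {"gripper": 0, "tx": 0, "ty": 0.35, "tz": 0.85, "ax": 0, "ay": 0, "az": 0}, {"gripper": 0, "tx": 0, "ty": 0.35, "tz": 0.85, "ax": 0, "ay": 0, "az": 0}, {"gripper": 0, "tx": 0, "ty": 0.35, "tz": 0.85, "ax": 0, "ay": 0, "az": 0}, {"gripper": 0, "tx": 0, "ty": 0.35, "tz": 0.85, "ax": 0, "ay": 0, "az": 0}, {"gripper": 0, "tx": 0, "ty": 0.35, "tz": 0.85, "ax": 0, "ay": 0, "az": 0}, {"gripper": 0, "tx": 0, "ty": 0.35, "tz": 0.85, "ax": 0, "ay": 0, "az": 0}, {"gripper": 0, "tx": 0, "ty": 0.35, "tz": 0.85, "ax": 0, "ay": 0, "az": 0}]'

```text
t: 28.02
eef_pos: [0.5392, -0.2957, 0.4085]
ee_rot: [0.487, 1.569, -1.314]
force: [-0.0, -0.5, 1.0]
width: 0.0002
```

Request:
play_rows --steps '[{"gripper": 0, "tx": 0, "ty": 0, "tz": 0, "ax": 1, "ay": 0, "az": 0}, {"gripper": 0, "tx": 0, "ty": 0, "tz": 0, "ax": 1, "ay": 0, "az": 0}, {"gripper": 0, "tx": 0, "ty": 0, "tz": 0, "ax": 1, "ay": 0, "az": 0}, {"gripper": 0, "tx": 0, "ty": 0, "tz": 0, "ax": 1, "ay": 0, "az": 0}, {"gripper": 0, "tx": 0, "ty": 0, "tz": 0, "ax": 1, "ay": 0, "az": 0}, {"gripper": 0, "tx": 0, "ty": 0, "tz": 0, "ax": 1, "ay": 0, "az": 0}, {"gripper": 0, "tx": 0, "ty": 0, "tz": 0, "ax": 1, "ay": 0, "az": 0}, {"gripper": 0, "tx": 0, "ty": 0, "tz": 0, "ax": 1, "ay": 0, "az": 0}, {"gripper": 0, "tx": 0, "ty": 0, "tz": 0, "ax": 1, "ay": 0, "az": 0}, {"gripper": 0, "tx": 0, "ty": 0, "tz": 0, "ax": 1, "ay": 0, "az": 0}, {"gripper": 0, "tx": 0, "ty": 0, "tz": 0, "ax": 1, "ay": 0, "az": 0}, {"gripper": 0, "tx": 0, "ty": 0, "tz": 0, "ax": 1, "ay": 0, "az": 0}, {"gripper": 0, "tx": 0, "ty": 0, "tz": 0, "ax": 1, "ay": 0, "az": 0}, {"gripper": 0, "tx": 0, "ty": 0, "tz": 0, "ax": 1, "ay": 0, "az": 0}, {"gripper": 0, "tx": 0, "ty": 0, "tz": 0, "ax": 1, "ay": 0, "az": 0}, {"gripper": 0, "tx": 0, "ty": 0, "tz": 0, "ax": 0.2, "ay": 0, "az": 0}, {"gripper": 0, "tx": 0, "ty": 0, "tz": 0, "ax": 0, "ay": 0, "az": 0}]'

```text
t: 29.43
eef_pos: [0.5391, -0.2945, 0.4086]
ee_rot: [1.862, 1.57, -1.53]
force: [0.1, 0.5, -0.9]
width: 0.0004
```

Run:
```python
from lv import *
s,p,M=cur(); print(s['t'],p.round(4),s['width'],s['q'].round(2),s['force'].round(1)); P3,M3=pose(-.055,.15); delta(p,M,P3,M3)
from h import *
H=(.557,.146)
L=[]
from ov import overlay,xf,outline,TAB
for c,box in(('scene',(310,175,370,230)),('top',(185,195,245,250))):
    im=optics.grab_frame(c); H=(.557,.146,-.228+np.pi)
    overlay(c,im,[(xf(outline(),*H),.064,(0,255,0)),(xf(TAB,*H),.064,(0,255,0))],box,6,'pics/t.png'); L.append(cv2.imread('pics/t.png'))
cv2.imwrite('pics/q.png',np.hstack(L))
```

```text
29.4333 [ 0.5391 -0.2945  0.4086] 0.00044343975918380513 [-0.18  0.26 -0.12  0.   -1.19 -0.07] [ 0.1  0.5 -0.9]
 shift in CURRENT tool axes (units): [ 3.223  0.037 -0.061]  turn (units of 6deg): [-0.001 -0.002 -0.007]  P2 [ 0.5404 -0.2958  0.328 ]
```

View pics/q.png

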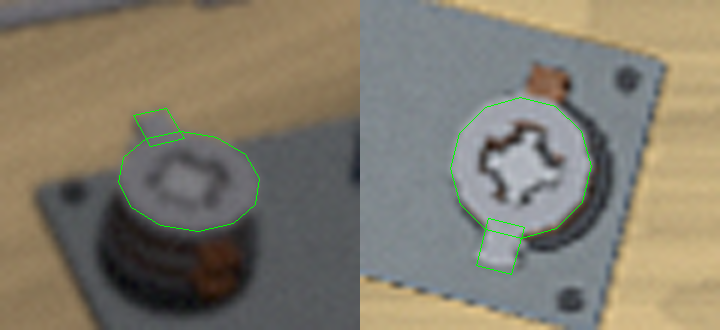

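The steel plate is seated. Its outline at z=64 mm matches in both views, and its tab is opposite the brown tab. Next I lower the closed fingers on the white side of the ball, clear of it.

Request:
play_rows --steps '[{"gripper": 0, "tx": 0.6, "ty": 0.04, "tz": -0.06, "ax": 0, "ay": 0, "az": 0}, {"gripper": 0, "tx": 0.8, "ty": 0, "tz": 0, "ax": 0, "ay": 0, "az": 0}, {"gripper": 0, "tx": 0.8, "ty": 0, "tz": 0, "ax": 0, "ay": 0, "az": 0}, {"gripper": 0, "tx": 0.6, "ty": 0, "tz": 0, "ax": 0, "ay": 0, "az": 0}, {"gripper": 0, "tx": 0.42, "ty": 0, "tz": 0, "ax": 0, "ay": 0, "az": 0}, {"gripper": 0, "tx": 0, "ty": 0, "tz": 0, "ax": 0, "ay": 0, "az": 0}]'

```text
t: 30.03
eef_pos: [0.5397, -0.2958, 0.3259]
ee_rot: [-0.143, 1.567, 2.748]
force: [-0.2, -0.0, 0.4]
width: 0.0003
```

```bash
cat > lw.py <<'E'
from lv import *
from h import *
import sys
s,p,M=cur(); print(s['t'],p.round(4),s['q'].round(2),s['force'].round(1)); 
d=p[:2]-BALL; print('dy',d@VY,'dx',d@np.array([VY[1],-VY[0]]),'tipz',p[2]-.178)
f=optics.grab_frame('scene');g=optics.grab_frame('top')
a=cv2.resize(f[170:300,130:260,::-1],(400,400),interpolation=cv2.INTER_CUBIC); b=cv2.resize(f[130:230,310:410,::-1],(400,400),interpolation=cv2.INTER_CUBIC)
cv2.imwrite(f'pics/{sys.argv[1]}.png',np.hstack([a,b]))
E
python3 lw.py r1
```

```text
30.0333 [ 0.5397 -0.2958  0.3259] [-0.18  0.32 -0.23 -0.   -1.02 -0.07] [-0.2 -0.   0.4]
dy -0.05517652900214318 dx -0.0006316563860257334 tipz 0.1479404169625183
```

View pics/r1.png

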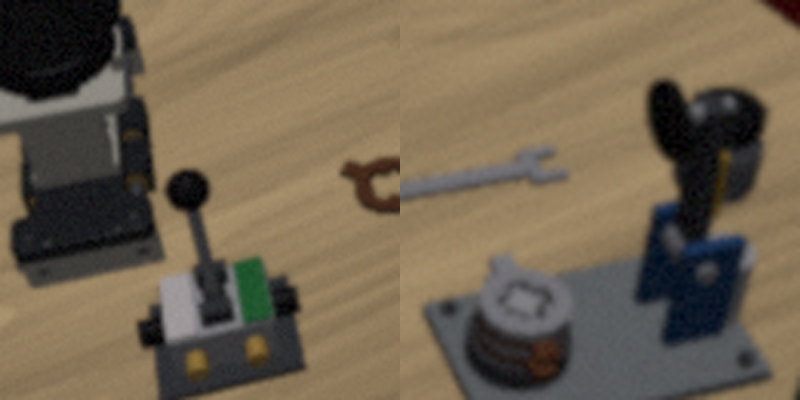

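Request:
play_rows --steps '[{"gripper": 0, "tx": 0, "ty": -0.3, "tz": 0, "ax": 0, "ay": 0, "az": 0}, {"gripper": 0, "tx": 0, "ty": -0.3, "tz": 0, "ax": 0, "ay": 0, "az": 0}, {"gripper": 0, "tx": 0, "ty": -0.3, "tz": 0, "ax": 0, "ay": 0, "az": 0}, {"gripper": 0, "tx": 0, "ty": -0.3, "tz": 0, "ax": 0, "ay": 0, "az": 0}, {"gripper": 0, "tx": 0, "ty": -0.3, "tz": 0, "ax": 0, "ay": 0, "az": 0}, {"gripper": 0, "tx": 0, "ty": -0.3, "tz": 0, "ax": 0, "ay": 0, "az": 0}, {"gripper": 0, "tx": 0, "ty": -0.3, "tz": 0, "ax": 0, "ay": 0, "az": 0}, {"gripper": 0, "tx": 0, "ty": 0, "tz": 0, "ax": 0, "ay": 0, "az": 0}]'

```text
t: 30.8
eef_pos: [0.5537, -0.244, 0.3285]
ee_rot: [-1.276, 1.57, 1.615]
force: [-1.1, -2.2, 2.4]
width: 0.0005
```

```bash
python3 lw.py r2
```

```text
30.8 [ 0.5537 -0.244   0.3285] [-0.09  0.3  -0.25 -0.   -1.02 -0.16] [-1.1 -2.2  2.4]
dy -0.0014764550561109304 dx 8.899093319351667e-05 tipz 0.1504985722718042
```

View pics/r2.png

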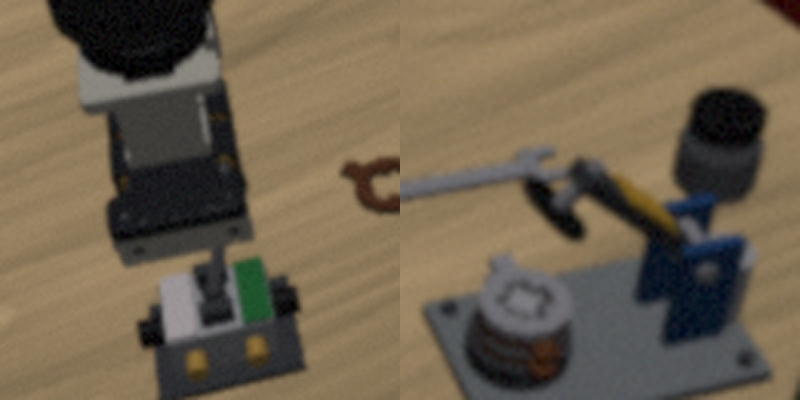

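Request:
play_rows --steps '[{"gripper": 0, "tx": 0, "ty": -0.25, "tz": 0, "ax": 0, "ay": 0, "az": 0}, {"gripper": 0, "tx": 0, "ty": -0.25, "tz": 0, "ax": 0, "ay": 0, "az": 0}, {"gripper": 0, "tx": 0, "ty": -0.2, "tz": 0, "ax": 0, "ay": 0, "az": 0}, {"gripper": 0, "tx": 0, "ty": -0.2, "tz": 0, "ax": 0, "ay": 0, "az": 0}, {"gripper": 0, "tx": 0, "ty": 0, "tz": 0, "ax": 0, "ay": 0, "az": 0}, {"gripper": 0, "tx": 0, "ty": 0, "tz": 0, "ax": 0, "ay": 0, "az": 0}]'

```text
t: 31.4
eef_pos: [0.5581, -0.2244, 0.3269]
ee_rot: [0.305, 1.567, -3.089]
force: [-1.1, -10.4, -5.7]
width: 0.0004
```

```bash
python3 lw.py r3
```

```text
31.4 [ 0.5581 -0.2244  0.3269] [-0.06  0.3  -0.26  0.   -1.01 -0.2 ] [ -1.1 -10.4  -5.7]
dy 0.018569331500533318 dx -0.00047553434325042944 tipz 0.14890330280579372
```

View pics/r3.png

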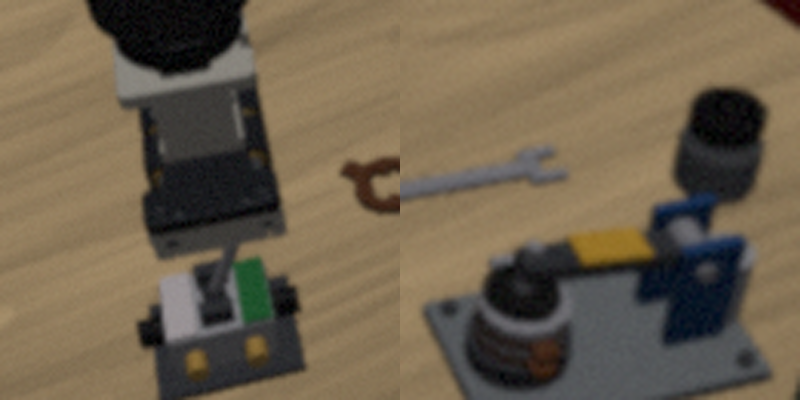

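Request:
play_rows --steps '[{"gripper": 0, "tx": 0, "ty": -0.16, "tz": 0, "ax": 0, "ay": 0, "az": 0}, {"gripper": 0, "tx": 0, "ty": 0, "tz": 0, "ax": 0, "ay": 0, "az": 0}, {"gripper": 0, "tx": 0, "ty": 0, "tz": 0, "ax": 0, "ay": 0, "az": 0}]'

```text
t: 31.75
eef_pos: [0.5588, -0.2215, 0.3265]
ee_rot: [0.525, 1.565, -2.869]
force: [-1.6, -15.8, -10.0]
width: 0.0003
```

```bash
python3 lw.py r4
```

```text
31.75 [ 0.5588 -0.2215  0.3265] [-0.05  0.3  -0.26  0.   -1.01 -0.2 ] [ -1.6 -15.8 -10. ]
dy 0.021494213440456315 dx -0.0005473587626203714 tipz 0.14845771050567103
```

Request:
play_rows --steps '[{"gripper": 0, "tx": 0, "ty": -0.12, "tz": 0, "ax": 0, "ay": 0, "az": 0}, {"gripper": 0, "tx": 0, "ty": 0, "tz": 0, "ax": 0, "ay": 0, "az": 0}, {"gripper": 0, "tx": 0, "ty": 0, "tz": 0, "ax": 0, "ay": 0, "az": 0}]'

```text
t: 32.1
eef_pos: [0.5592, -0.2198, 0.3261]
ee_rot: [0.698, 1.564, -2.698]
force: [-0.1, -23.4, -13.9]
width: 0.0003
```

```bash
python3 lw.py r5
```

```text
32.1 [ 0.5592 -0.2198  0.3261] [-0.05  0.3  -0.26  0.   -1.01 -0.21] [ -0.1 -23.4 -13.9]
dy 0.023292554390254714 dx -0.0005369227679972192 tipz 0.14810900916067793
```

Request:
play_rows --steps '[{"gripper": 0, "tx": 0, "ty": -0.1, "tz": 0, "ax": 0, "ay": 0, "az": 0}, {"gripper": 0, "tx": 0, "ty": 0, "tz": 0, "ax": 0, "ay": 0, "az": 0}, {"gripper": 0, "tx": 0, "ty": 0, "tz": 0, "ax": 0, "ay": 0, "az": 0}]'

```text
t: 32.45
eef_pos: [0.5595, -0.219, 0.3261]
ee_rot: [0.894, 1.562, -2.502]
force: [-0.9, -34.3, -16.2]
width: 0.0006
```

```bash
python3 lw.py r6
```

```text
32.45 [ 0.5595 -0.219   0.3261] [-0.05  0.3  -0.26  0.01 -1.01 -0.21] [ -0.9 -34.3 -16.2]
dy 0.02411277386553457 dx -0.00048081471366761793 tipz 0.14814074693905827
```

View pics/r6.png

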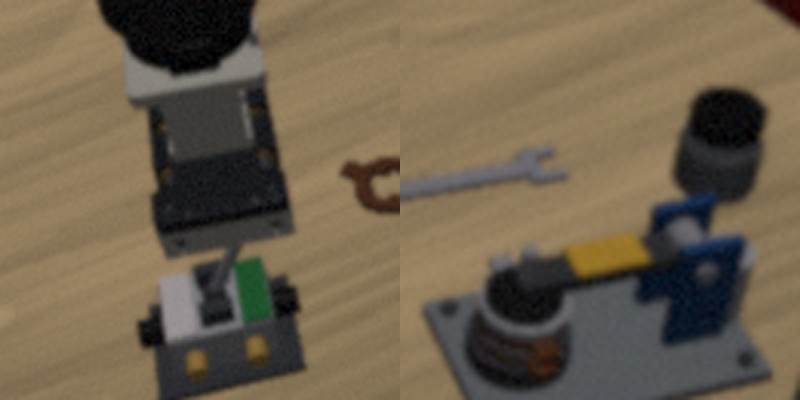

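The load at the ball is above the stated 18 N, and the stiffness has risen steeply: 11 N over 0.8 mm. The lever is at its green stop with the shoe on the plate. I ease off slightly and hold.

Request:
play_rows --steps '[{"gripper": 0, "tx": 0, "ty": 0.04, "tz": 0, "ax": 0, "ay": 0, "az": 0}, {"gripper": 0, "tx": 0, "ty": 0, "tz": 0, "ax": 0, "ay": 0, "az": 0}, {"gripper": 0, "tx": 0, "ty": 0, "tz": 0, "ax": 0, "ay": 0, "az": 0}, {"gripper": 0, "tx": 0, "ty": 0, "tz": 0, "ax": 0, "ay": 0, "az": 0}, {"gripper": 0, "tx": 0, "ty": 0, "tz": 0, "ax": 0, "ay": 0, "az": 0}, {"gripper": 0, "tx": 0, "ty": 0, "tz": 0, "ax": 0, "ay": 0, "az": 0}, {"gripper": 0, "tx": 0, "ty": 0, "tz": 0, "ax": 0, "ay": 0, "az": 0}, {"gripper": 0, "tx": 0, "ty": 0, "tz": 0, "ax": 0, "ay": 0, "az": 0}]'

```text
t: 33.22
eef_pos: [0.5594, -0.2194, 0.3261]
ee_rot: [0.814, 1.563, -2.581]
force: [-0.7, -29.5, -15.8]
width: 0.0007
```

```bash
python3 lw.py r7
```

```text
33.2167 [ 0.5594 -0.2194  0.3261] [-0.05  0.3  -0.26  0.01 -1.01 -0.21] [ -0.7 -29.5 -15.8]
dy 0.023741229491164955 dx -0.000516804834722012 tipz 0.14811116188479617
```

View pics/r7.png

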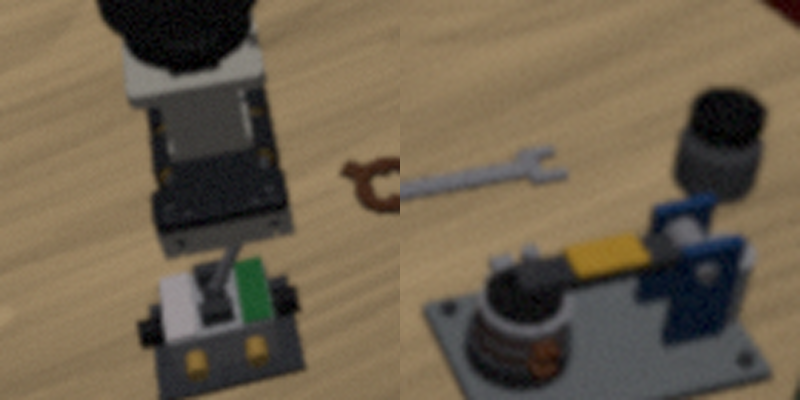

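Request:
play_rows --steps '[{"gripper": 0, "tx": 0, "ty": 0, "tz": 0, "ax": 0, "ay": 0, "az": 0}, {"gripper": 0, "tx": 0, "ty": 0, "tz": 0, "ax": 0, "ay": 0, "az": 0}, {"gripper": 0, "tx": 0, "ty": 0, "tz": 0, "ax": 0, "ay": 0, "az": 0}, {"gripper": 0, "tx": 0, "ty": 0, "tz": 0, "ax": 0, "ay": 0, "az": 0}, {"gripper": 0, "tx": 0, "ty": 0, "tz": 0, "ax": 0, "ay": 0, "az": 0}, {"gripper": 0, "tx": 0, "ty": 0, "tz": 0, "ax": 0, "ay": 0, "az": 0}, {"gripper": 0, "tx": 0, "ty": 0, "tz": 0, "ax": 0, "ay": 0, "az": 0}, {"gripper": 0, "tx": 0, "ty": 0, "tz": 0, "ax": 0, "ay": 0, "az": 0}, {"gripper": 0, "tx": 0, "ty": 0, "tz": 0, "ax": 0, "ay": 0, "az": 0}, {"gripper": 0, "tx": 0, "ty": 0, "tz": 0, "ax": 0, "ay": 0, "az": 0}, {"gripper": 0, "tx": 0, "ty": 0, "tz": 0, "ax": 0, "ay": 0, "az": 0}, {"gripper": 0, "tx": 0, "ty": 0, "tz": 0, "ax": 0, "ay": 0, "az": 0}, {"gripper": 0, "tx": 0, "ty": 0, "tz": 0, "ax": 0, "ay": 0, "az": 0}, {"gripper": 0, "tx": 0, "ty": 0, "tz": 0, "ax": 0, "ay": 0, "az": 0}, {"gripper": 0, "tx": 0, "ty": 0, "tz": 0, "ax": 0, "ay": 0, "az": 0}, {"gripper": 0, "tx": 0, "ty": 0, "tz": 0, "ax": 0, "ay": 0, "az": 0}, {"gripper": 0, "tx": 0, "ty": 0, "tz": 0, "ax": 0, "ay": 0, "az": 0}, {"gripper": 0, "tx": 0, "ty": 0, "tz": 0, "ax": 0, "ay": 0, "az": 0}, {"gripper": 0, "tx": 0, "ty": 0, "tz": 0, "ax": 0, "ay": 0, "az": 0}, {"gripper": 0, "tx": 0, "ty": 0, "tz": 0, "ax": 0, "ay": 0, "az": 0}]'

```text
t: 34.98
eef_pos: [0.5594, -0.2194, 0.3261]
ee_rot: [0.814, 1.563, -2.582]
force: [-0.6, -30.2, -15.1]
width: 0.0002
```

Request:
play_rows --steps '[{"gripper": 0, "tx": 0, "ty": 0, "tz": 0, "ax": 0, "ay": 0, "az": 0}, {"gripper": 0, "tx": 0, "ty": 0, "tz": 0, "ax": 0, "ay": 0, "az": 0}, {"gripper": 0, "tx": 0, "ty": 0, "tz": 0, "ax": 0, "ay": 0, "az": 0}, {"gripper": 0, "tx": 0, "ty": 0, "tz": 0, "ax": 0, "ay": 0, "az": 0}, {"gripper": 0, "tx": 0, "ty": 0, "tz": 0, "ax": 0, "ay": 0, "az": 0}, {"gripper": 0, "tx": 0, "ty": 0, "tz": 0, "ax": 0, "ay": 0, "az": 0}, {"gripper": 0, "tx": 0, "ty": 0, "tz": 0, "ax": 0, "ay": 0, "az": 0}, {"gripper": 0, "tx": 0, "ty": 0, "tz": 0, "ax": 0, "ay": 0, "az": 0}, {"gripper": 0, "tx": 0, "ty": 0, "tz": 0, "ax": 0, "ay": 0, "az": 0}, {"gripper": 0, "tx": 0, "ty": 0, "tz": 0, "ax": 0, "ay": 0, "az": 0}, {"gripper": 0, "tx": 0, "ty": 0, "tz": 0, "ax": 0, "ay": 0, "az": 0}, {"gripper": 0, "tx": 0, "ty": 0, "tz": 0, "ax": 0, "ay": 0, "az": 0}]'

```text
t: 35.98
eef_pos: [0.5594, -0.2194, 0.3261]
ee_rot: [0.817, 1.563, -2.578]
force: [-0.5, -30.4, -14.5]
width: 0.0005
```

```bash
python3 lw.py r8
```

```text
35.9833 [ 0.5594 -0.2194  0.3261] [-0.05  0.3  -0.26  0.01 -1.01 -0.21] [ -0.5 -30.4 -14.5]
dy 0.023736424135388234 dx -0.0005065217294822524 tipz 0.14812724821055162
```

Request:
play_rows --steps '[{"gripper": 0, "tx": 0, "ty": 0.2, "tz": 0, "ax": 0, "ay": 0, "az": 0}, {"gripper": 0, "tx": 0, "ty": 0.2, "tz": 0, "ax": 0, "ay": 0, "az": 0}, {"gripper": 0, "tx": 0, "ty": 0.2, "tz": 0, "ax": 0, "ay": 0, "az": 0}, {"gripper": 0, "tx": 0, "ty": 0.2, "tz": 0, "ax": 0, "ay": 0, "az": 0}, {"gripper": 0, "tx": 0, "ty": 0.2, "tz": 0, "ax": 0, "ay": 0, "az": 0}, {"gripper": 0, "tx": 0, "ty": 0.2, "tz": 0, "ax": 0, "ay": 0, "az": 0}, {"gripper": 0, "tx": 0, "ty": 0.2, "tz": 0, "ax": 0, "ay": 0, "az": 0}, {"gripper": 0, "tx": 0, "ty": 0.2, "tz": 0, "ax": 0, "ay": 0, "az": 0}, {"gripper": 0, "tx": 0, "ty": 0.15, "tz": 0, "ax": 0, "ay": 0, "az": 0}, {"gripper": 0, "tx": 0, "ty": 0.15, "tz": 0, "ax": 0, "ay": 0, "az": 0}, {"gripper": 0, "tx": 0, "ty": 0.15, "tz": 0, "ax": 0, "ay": 0, "az": 0}, {"gripper": 0, "tx": 0, "ty": 0.15, "tz": 0, "ax": 0, "ay": 0, "az": 0}, {"gripper": 0, "tx": 0, "ty": 0.15, "tz": 0, "ax": 0, "ay": 0, "az": 0}, {"gripper": 0, "tx": 0, "ty": 0.15, "tz": 0, "ax": 0, "ay": 0, "az": 0}, {"gripper": 0, "tx": 0, "ty": 0.3, "tz": 0, "ax": 0, "ay": 0, "az": 0}, {"gripper": 0, "tx": 0, "ty": 0.4, "tz": 0, "ax": 0, "ay": 0, "az": 0}, {"gripper": 0, "tx": 0, "ty": 0.5, "tz": 0, "ax": 0, "ay": 0, "az": 0}, {"gripper": 0, "tx": 0, "ty": 0, "tz": 0, "ax": 0, "ay": 0, "az": 0}]'

```text
t: 37.58
eef_pos: [0.5374, -0.3069, 0.3283]
ee_rot: [-0.49, 1.57, 2.399]
force: [-0.3, -0.3, 0.1]
width: 0.0005
```

Request:
play_rows --steps '[{"gripper": 0, "tx": -0.6, "ty": 0, "tz": 0, "ax": 0, "ay": 0, "az": 0}, {"gripper": 0, "tx": -0.9, "ty": 0, "tz": 0, "ax": 0, "ay": 0, "az": 0}, {"gripper": 0, "tx": -0.9, "ty": 0, "tz": 0, "ax": 0, "ay": 0, "az": 0}, {"gripper": 0, "tx": -0.9, "ty": 0, "tz": 0, "ax": 0, "ay": 0, "az": 0}, {"gripper": 0, "tx": 0, "ty": 0, "tz": 0, "ax": 0, "ay": 0, "az": 0}, {"gripper": 0, "tx": 0, "ty": 0, "tz": 0, "ax": 0, "ay": 0, "az": 0}]'

```text
t: 38.08
eef_pos: [0.5381, -0.3054, 0.4124]
ee_rot: [-2.906, 1.568, -0.016]
force: [-0.5, -0.7, -0.9]
width: 0.0005
```

```bash
python3 lw.py r9
python3 - <<'E'
from h import *
for c in('scene','top'):
    f=optics.grab_frame(c); cv2.imwrite(f'pics/z_{c}.png',cv2.resize(f[:,:,::-1],(784,588)))
from ov import *
H=(.557,.146,-.228+np.pi)
overlay('scene',optics.grab_frame('scene'),[(xf(outline(),*H),.064,(0,255,0)),(xf(TAB,*H),.064,(0,255,0))],(310,175,370,230),6,'pics/z2.png')
E
```

```text
38.0833 [ 0.5381 -0.3054  0.4124] [-0.2   0.26 -0.11 -0.   -1.2  -0.05] [-0.5 -0.7 -0.9]
dy -0.0648459434602075 dx 0.0001783082877299443 tipz 0.23444274195269177
```

View pics/z_scene.png

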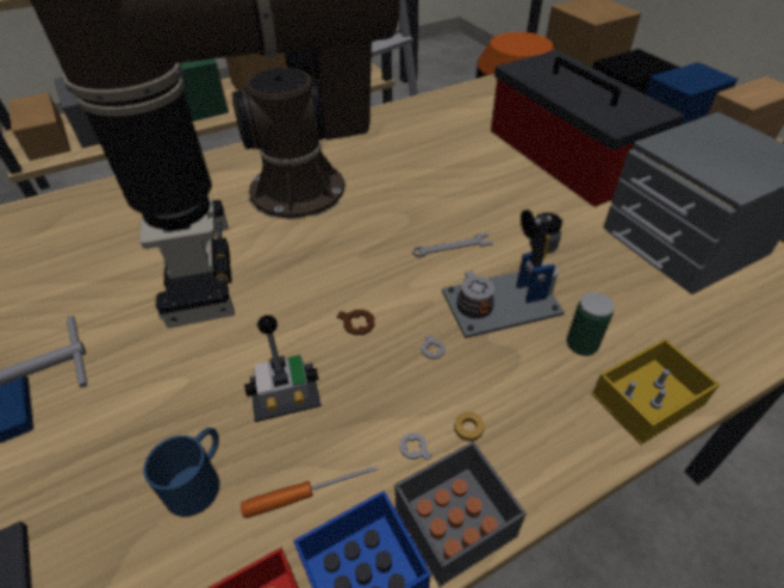

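View pics/z_top.png

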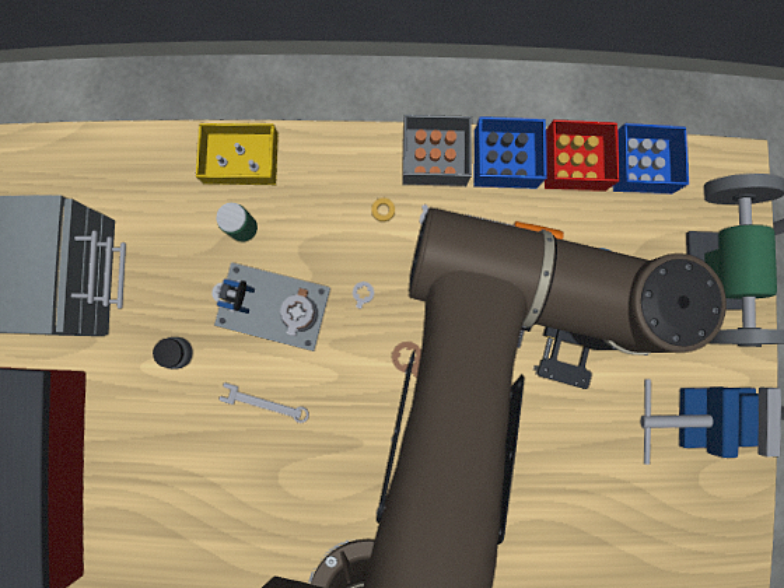

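View pics/z2.png

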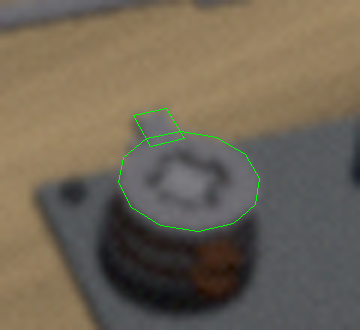

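The plate is still seated on the hub at (478,290) in the scene view. The lever is upright with its ball at (267,325), the clamp is open at (540,240), and the robot touches nothing. All the other items are where they started.

```bash
python3 -c "
from station import job_done
print(job_done())"
```

```text
the job is handed in; nothing more can be done
None
```

The steel plate is on the pack with its tab opposite the brown plate's tab, the clamp has squeezed it, and the job is handed in at about 38 s. `job_done()` gives no verdict.

- **Grip:** I held the largest steel plate by its tab with the tool leaning back, not across its flats as suggested. Gripped across the flats, the wide gripper body would have hit the open clamp's shoe.
- **Regrasp:** The first lean (24°) was out of the arm's reach at the press, so I set the plate down once on free bench. I took it again at 14°, lowered it over the splines and let go.
- **Lever:** I pushed the lever to its green side with closed fingers and held it there for more than 3 s at about 30 N. I then let it come back slowly and moved clear without pushing it to the white side.

**Last checks:**
- **Plate:** In the last scene view it lies flat at 64 mm top height within image accuracy, tab over the steel tab in the pack. The top view before the squeeze agreed.
- **Lever and clamp:** The lever is back in the middle, the clamp is open, and the tool force is about 1 N or less.
- **Other things:** The loose brown plate and the other things still look in place; in the last top view the arm hides some of them.
- **Inferred, not measured:** I never measured the lever angle. I judged the stop from the steep rise in force (about 13 N/mm, beyond the stated 18 N) and from the shoe resting on the plate in the pictures.
- **Peak force:** It was briefly about 38 N in total (34 N sideways) at the fingers before I eased off, close to the 40 N limit set for the arm and gripper body.

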